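Set the filling board over the hanging tin and hold it

TASK

Hook the empty steel tin over the riser's upper rail, on the free stretch beside the filling board, slide it along the rail to the black mark so that it hangs in line with the middle of the board, and let go of it. Then take the filling board by its upright grip and slide it straight out over the tin, without letting it tip, until the black line across it is level with the riser's front edge; it is nose-heavy there, so finish still holding it flat on the riser while the beans are poured. Leave the other things on the bench alone.

Things in the scene. Friction and masses are not known exactly. Their poses are not given: they have to be found in the camera images.
- riser: Low fixed metal stand with a flat top 200 mm above the table, 240 mm deep. Origin on the table under the mark at its front edge. Axes: x inward (front edge to back), y along the front edge and the rails, z up; outward is -x. The top reaches from y = -95 to +200 mm. Place and heading vary.
- riser_edge (a point): Point on the riser's top surface at its front edge, straight above the riser's origin, same axes, at the black mark: a thin line down the front edge, and a black band on both rails below it. The middle of the board lies within a few mm of the mark.
- riser_rail (a point): Centre of the upper rail at the mark, 26 mm outward of and 28 mm below riser_edge, same axes. Smooth round steel, 12 mm, along y. A like rail runs 44 mm lower, 1 mm further out. Stand-offs at y = -82 and +187 mm. The board covers the rail from about y = -60 to +60 mm, 22 mm above it: too little to drop the hook on there. Free for the hook's middle: y = +90 to +150 mm.
- tin_center (a point): Centre, half-way up, of the open steel tin: pan 110 mm long (its x), 60 mm wide (its y), 70 mm high, walls 2 mm, lower back edge chamfered, about 0.2 kg; starts upright on the table. Its hook is on the back, the +x end. Grip it from above across the width, in the outer (-x) half, so that the gripper clears board and hopper. Hanging free, its axes agree with the riser's within 3 degrees.
- tin_hook (a point): Hook of the tin, same axes: a strip 50 mm wide rising from the back wall, running back (+x) over a clear gap of 15 mm and down again, its lip reaching 26 mm down, tip flared. The point is mid-gap on the strip's underside, 62.5 mm to +x of and 45 mm above the tin's centre. Hanging, it rests on top of the upper rail. Lift the hook 30 mm above the rail to put it on.
- tin: The whole tin; origin at the centre of its underside.
- board: Filling board: loose wooden plank 300 mm long (its x), 110 wide, 18 thick, about 0.8 kg, lying on the riser, same axes when straight; origin at the centre of its underside. Its -x end points outward, overhangs the front edge by 26 to 44 mm at the start, and carries a fixed round steel hopper 100 mm across, top 94 mm above the underside.
- board_line (a point): Middle of the black line scribed straight across the board, at its underside, 140 mm from the outer end. The board balances about 35 mm outward of the line: with the line at the front edge it tips unless held (about 2 N at the grip).
- board_outlet (a point): Centre of the hopper's outlet, a 26 mm hole, at the underside of the board, 90 mm outward (-x) of the line. With the line at the edge it stands over the middle of the hanging tin.
- board_grip (a point): Centre of the upright wooden grip on top of the board's tail: 22 mm thick along the board (its x), 90 mm across, 42 mm high. 140 mm inward (+x) of the line, 42 mm above the board's underside (its foot is at 18, its top at 60 mm). Pinched from above across its thickness.
- bowl: White bowl, 90 mm across, 55 mm high, bystander.
- mug: Blue mug, 80 mm across, 90 mm high, bystander.
- jar: Brown glass jar, 66 mm across, 110 mm high, standing on the riser beside the board, bystander.
- can: Closed aluminium can, 72 mm across, 100 mm high, bystander.
- brush: Brush, 190 mm long, lying on the table, bystander.
- spoon: Spoon, 170 mm long, lying on the table, bystander.
- cup: Brown handleless cup, 72 mm across, 60 mm high, bystander.
There are look-alikes about, which are no part of the job. What is shaped like the tin but green or pink is not meant.

How it is judged (in metres and radians):
On the way, in this order (a step that is already met when the one before it is completed fails the run):
1. the tin is hooked over the upper rail (x of tin_hook in the frame of riser_edge between -0.035 and -0.019 m and z of tin_hook in the frame of riser_edge between -0.028 and -0.008 m and angle between tin_center's own z axis and vertical below 0.12 rad), for 0.2 s.
2. the tin, slid along, hangs at the mark and is let go (all of step 1 and z of tin_hook in the frame of riser_edge below -0.016 m and contact force between tin and riser above 0.5 N and y of tin_hook in the frame of riser_edge between -0.01 and 0.01 m and contact force between the fingers and tin below 0.1 N), for 0.2 s.
3. the board is slid out until its line is at the riser's front edge, held flat over the tin (x of board_line in the frame of riser_edge between -0.006 and 0.006 m and z of board_line in the frame of riser_edge between -0.004 and 0.004 m and angle between board_line's own z axis and vertical below 0.03 rad and y of board_outlet in the frame of tin_center between -0.014 and 0.014 m and x of board_outlet in the frame of tin_center between -0.015 and 0.015 m and contact force between the fingers and board above 0.5 N and contact force between board and riser above 0.3 N and contact force between board and tin below 0.1 N and linear speed of board below 0.02 m/s), for 0.2 s.
At the end, for the whole second after the job is handed in: The tin hangs upright on the upper rail, let go, within 10 mm of the mark; the board lies flat (0.03 rad) on the riser, its line within 6 mm of the front edge, its outlet over the tin's middle (14 mm across, 15 mm along), carried by nothing but riser and fingers, which still hold it (all of step 2 and all of step 3); the arm keeps its last pose, push and grip.
It fails at once if the board tips (angle between board_line's own z axis and vertical above 0.12 rad).
It fails at once if a bystander is disturbed (distance of any of bowl, mug, jar, can, brush, spoon, cup from where it was at the start of the episode above 0.02 m).
It also fails if it takes over 72 s, if anything falls off the work surface, if the arm or the gripper's body presses on something with over 40 N, if the wrist force passes 120 N, or if a joint passes its speed limit or range.

ROBOT

A 6-joint arm with a two-finger parallel gripper is mounted at the origin on the work surface. World frame = base frame: x ahead of the robot, y to its left, z up, the work surface at z = 0. Lengths are in mm, angles in rad, forces in N, time in s.
With the tool pointing down it reaches from about 350 to 875 mm from the base axis. Payload 4.2 kg.
Tool frame: the origin (TCP) lies at the very end of the fingers, on their centre line; the grasp point (between the pads) lies 19 mm behind it; z points along the fingers, y is the direction in which the jaws open and shut (so a half turn about z gives the same grasp; the last joint's range is limited). The gripper opens to 85 mm and grips with 20 to 120 N. Pads are 22 mm wide; open, the fingers measure 114 mm over their backs; the gripper's body (76 mm by 85 mm) begins 54 mm behind the grasp point. The pads swing forward as they close: fully open they stand 13 mm farther back than shut.
Start: joints at [-1.09, 0.385, 0.008, 0, -1.194, -0.259], TCP at [137.509, -609.664, 231.312] pointing down, gripper open.
Joint ranges: [-3.14, 3.14], [-1.21, 2.06], [-1.07, 1.41], [-3.16, 2.05], [-2.99, -0.16], [-3.1, 3.1]. Speed limits (rad/s): [2.79, 2.79, 3.14, 3.14, 3.14, 3.14].

INTERFACE

Orientations are given as a unit quaternion [x, y, z, w].
In Python, from bench import read_state, get_image, camera_params, job_done gives the robot as it stands.
- The arm moves only by the tool send_rows, never from a script. Its arguments are lists of equal length, an entry for each row: "translation": the shift along the tool's x, y, z in m, a list of three; "yaw": the turn about the tool's z in degrees; "fingers": the closure in counts, from 0 (fully open) to 255 (shut). A call has 1 to 12 rows; each row is the pose to reach, as a shift and turn from the pose measured when the call began, along the tool's axes at that moment; what a row does not reach only later rows make up. A row lasts 1/10 s, in which the tool goes at most 50 mm and 8.59 degrees, less where a joint would pass 70% of its speed; a pose out of reach is approached as far as the arm can. A call with a gripper value outside its range is refused whole. The fingers move at their own pace and stop on an object; the grip force is fixed at half the most. Time passes only in rows, so rows that repeat a pose let the fingers close. It gives the time, the measured TCP pose, the force and the opening at its end, in the units of the state.
- read_state(): the state, without advancing time (a new reading comes with each control period).
- get_image(name): name is "side" or "top" or "wrist"; returns the picture (384x512x3 uint8, blue, green, red); there is no depth.
- camera_params(name): a dict with "mtx" (3x3 intrinsics, pixels), "k1" (the pictures are not rectified: a ray, as slopes to the right and down, at radius r is drawn at 1 + k1 r^2 times it, then the intrinsics apply), "rvec" (rotation vector, rad) and "tvec" (3), from world to camera coordinates, as OpenCV has them; the wrist camera has in their place "tool_from_camera" (4x4, takes a point from camera to tool coordinates, whose origin is the TCP and whose axes are the flange's). Camera axes: x right, y down, z forward; pixel columns grow to the right and rows downward; lengths in mm; the calibration is good to about 2 mm. A picture is of the moment at which its call begins: read the wrist's pose just before it. camera_params takes no time and is no camera call.
- job_done(): hands the job in, once; it reports no verdict.
The state is a dict: "clock": time; "joints": joint angles; "joint_vel": joint speeds; "joint_efforts": joint torques, N m; "position": TCP position; "ee_rot": TCP orientation; "contact_force": force on the tool from outside, world axes, zero at the start; "wrist_torque": the same for the moment, N m; "gripper_width": finger opening in mm.
Only numpy, scipy, OpenCV 4.12 (cv2) and the standard library are available. Lean on these libraries where they do the work, as an engineer would, in place of code of your own. Each camera call takes 0.05 s, during which the arm holds its last target.

## Working session

There is one attempt and no reset: what is moved stays moved. The work goes in short steps, Python scripts to look and compute and a tool call to move; the robot and the scene stay as the last step left them, time stands still between calls to the robot, and variables do not carry over. Pictures are saved under pics/ and viewed, and the job is handed in when it is done.

Besides the shell and the picture viewer there is one more tool, called after "Emit:" by a JSON object that holds its "api" and its "payload", one argument or row to a line. send_rows: Moves the arm, as the interface text tells. Its arguments: {"type":"object","properties":{"translation":{"type":"array","items":{"type":"array","items":{"type":"number"}}},"yaw":{"type":"array","items":{"type":"number"}},"fingers":{"type":"array","items":{"type":"number"}}},"required":["translation","yaw","fingers"]}

```bash
ls; mkdir -p pics; python3 - <<'E'
from bench import *
import cv2
print(read_state())
for n in ["side","top","wrist"]:
    print(n,camera_params(n))
    cv2.imwrite(f"pics/{n}0.png",get_image(n))
E
```

```text
pics
{'clock': 0.0, 'joints': array([-1.09043572e+00,  3.85548239e-01,  6.64076470e-03, -4.93858400e-04,
       -1.19396800e+00, -2.58571002e-01]), 'joint_vel': array([-1.27720464e-04, -6.29359924e-04,  6.72433655e-04,  1.44160477e-04,
       -8.34361677e-04, -2.97541572e-05]), 'joint_efforts': array([ 1.27292515e-04, -3.92291343e+01,  1.88400453e+01,  4.18623626e+00,
       -4.54982670e-03, -2.33589510e-06]), 'position': array([ 137.36307234, -609.13514621,  230.23319234]), 'ee_rot': array([-1.10577043e-01,  9.93866985e-01,  1.05230287e-03, -1.61385890e-04]), 'contact_force': array([-0.43303137, -0.63039419, -0.11433021]), 'wrist_torque': array([-0.0211745 ,  0.02017047,  0.00659306]), 'gripper_width': 85.27863924359023}
side {'mtx': array([[348.34752222,   0.        , 254.70001104],
       [  0.        , 348.34752222, 196.37016155],
       [  0.        ,   0.        ,   1.        ]]), 'k1': 0.035803240089403644, 'rvec': array([ 0.99051772, -2.40513136,  1.06555761]), 'tvec': array([ 291.46480223,  421.29128613, 1085.2967584 ])}
top {'mtx': array([[349.67537702,   0.        , 253.60747172],
       [  0.        , 349.67537702, 182.67135385],
       [  0.        ,   0.        ,   1.        ]]), 'k1': -0.06479662934632599, 'rvec': array([ 2.17014419, -2.16679134,  0.08342084]), 'tvec': array([ -88.22385914,  513.88271378, 1242.35910038])}
wrist {'mtx': array([[316.98654907,   0.        , 252.79955162],
       [  0.        , 316.98654907, 193.3840203 ],
       [  0.        ,   0.        ,   1.        ]]), 'k1': 0.012823924782147172, 'tool_from_camera': array([[ 3.40922988e-04, -9.54311799e-01, -2.98812439e-01,
         7.69702644e+01],
       [ 9.99999918e-01,  3.89985574e-04, -1.04563499e-04,
        -4.63177370e-01],
       [ 2.16318721e-04, -2.98812379e-01,  9.54311854e-01,
        -1.43333950e+02],
       [ 0.00000000e+00,  0.00000000e+00,  0.00000000e+00,
         1.00000000e+00]])}
```

View pics/side0.png

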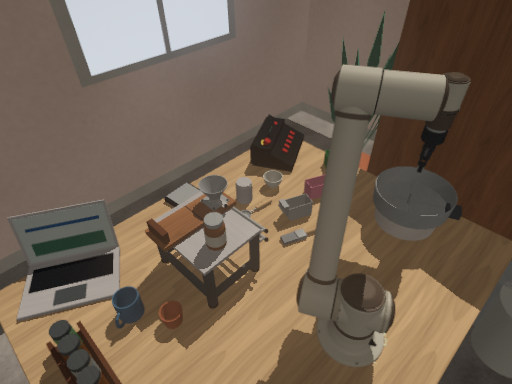

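View pics/top0.png

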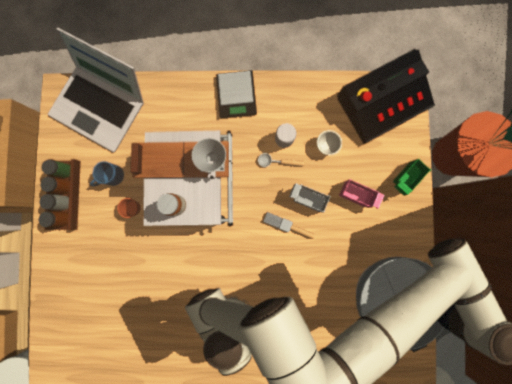

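View pics/wrist0.png

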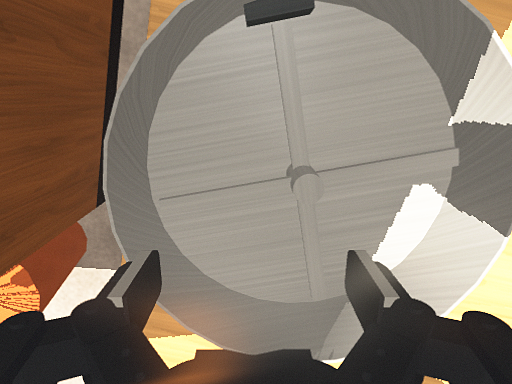

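```bash
cat > h.py <<'E'
import numpy as np, cv2
from bench import *
from scipy.spatial.transform import Rotation as R
def cam(n,st=None):
    p=camera_params(n); K=p['mtx'];k1=p['k1']
    if n=='wrist':
        T=np.eye(4);T[:3,:3]=R.from_quat(st['ee_rot']).as_matrix();T[:3,3]=st['position']
        W=T@p['tool_from_camera']; Rwc=W[:3,:3]; c=W[:3,3]
    else:
        Rcw=cv2.Rodrigues(p['rvec'])[0]; Rwc=Rcw.T; c=-Rwc@p['tvec']
    return K,k1,Rwc,c
def ray(C,uv):
    K,k1,Rw,c=C
    d=np.array([(uv[0]-K[0,2])/K[0,0],(uv[1]-K[1,2])/K[1,1]])
    s=d.copy()
    for _ in range(30): s=d/(1+k1*(s@s))
    v=Rw@np.array([s[0],s[1],1]); return c,v/np.linalg.norm(v)
def onz(C,uv,z):
    c,v=ray(C,uv); return c+v*(z-c[2])/v[2]
def proj(C,X):
    K,k1,Rw,c=C
    q=Rw.T@(np.array(X)-c); s=q[:2]/q[2]; s=s*(1+k1*(s@s)); return K[0,0]*s[0]+K[0,2],K[1,1]*s[1]+K[1,2]
def tri(rays):
    A=np.zeros((3,3));b=np.zeros(3)
    for c,v in rays:
        P=np.eye(3)-np.outer(v,v);A+=P;b+=P@c
    return np.linalg.solve(A,b)
def crop(im,x0,y0,x1,y1,f,name):
    cv2.imwrite(name,cv2.resize(im[y0:y1,x0:x1],None,fx=f,fy=f,interpolation=cv2.INTER_CUBIC))
E
python3 - <<'E'
from h import *
t=cv2.imread('pics/top0.png');s=cv2.imread('pics/side0.png')
crop(t,120,120,250,240,6,'pics/tc1.png');crop(t,240,110,400,230,5,'pics/tc2.png')
crop(s,130,160,330,310,4,'pics/sc1.png')
E
```

```text
(no output)
```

View pics/tc1.png

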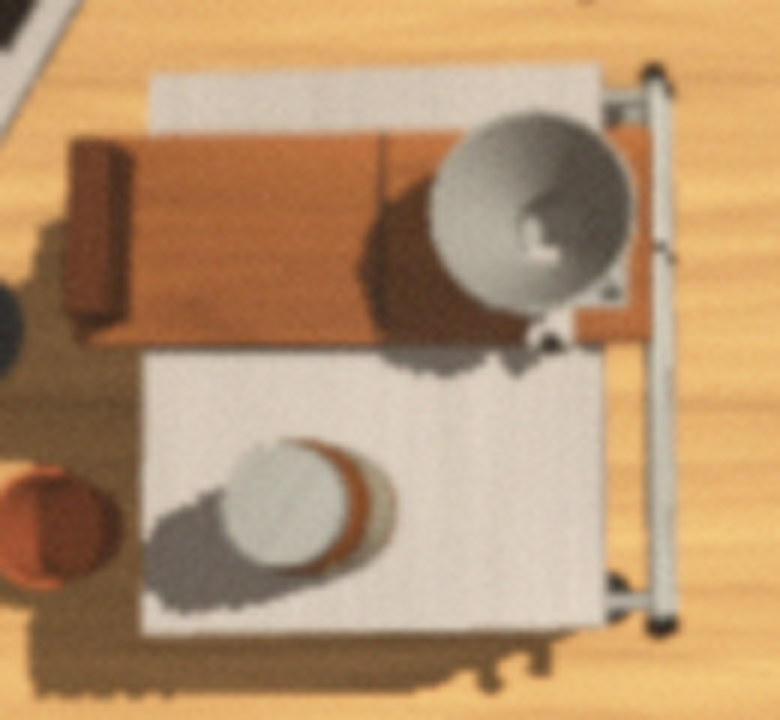

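View pics/tc2.png

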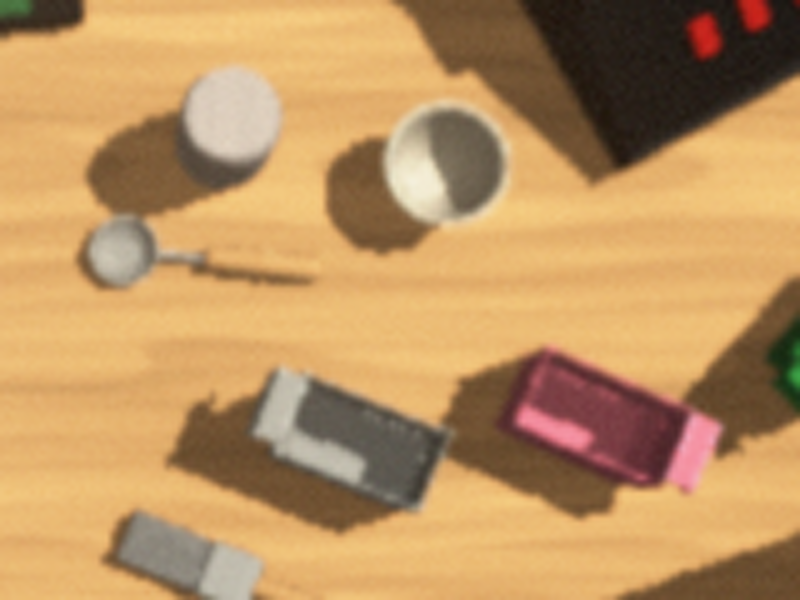

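View pics/sc1.png

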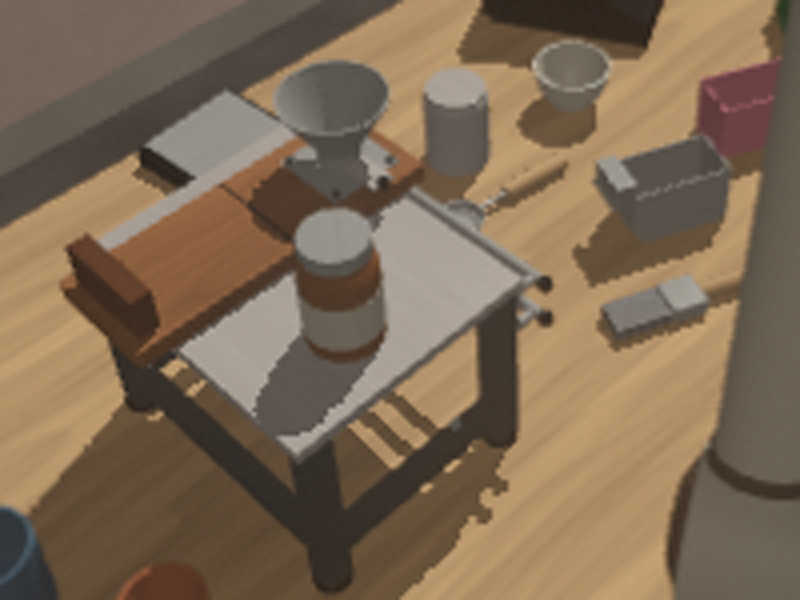

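```bash
python3 - <<'E'
from h import *
C=cam('top');S=cam('side')
f=lambda x,y:(x/6+120-.4,y/6+120-.4)
g=lambda x,y:(x/5+240-.4,y/5+110-.4)
P={}
for n,(x,y),z in [('TL',(150,72),200),('TR',(603,66),200),('BR',(605,632),200),('BL',(142,632),200),('mark',(662,246),178),('railT',(656,75),178),('railB',(661,622),178),
  ('bTL',(105,138),218),('bR1',(652,128),218),('bR2',(650,340),218),('bBL',(80,345),218),('gripTL',(68,140),260),('gripTR',(108,140),260),('gripBL',(64,315),260),('gripBR',(104,320),260),('hop',(531,212),294)]:
    P[n]=onz(C,f(x,y),z); print(n,P[n].round(1))
d=P['TR']-P['BR'];print('edge ang',np.degrees(np.arctan2(-d[1],-d[0])),np.linalg.norm(d))
for n,(x,y),z in [('h1',(280,367),82),('h2',(252,436),82),('r1',(452,432),70),('r2',(418,508),70),('r3',(272,452),70),('r4',(310,375),70)]:
    P[n]=onz(C,g(x,y),z);print(n,P[n].round(1))
for a,b in [('r3','r2'),('r4','r1'),('r2','r1'),('h2','h1')]:
    d=P[a]-P[b];print(a,b,np.degrees(np.arctan2(d[1],d[0])),np.linalg.norm(d))
E
```

```text
TL [661.1 258.2 200. ]
TR [663.1  16.4 200. ]
BR [367.   12.1 200. ]
BL [365.6 253.2 200. ]
mark [570.6 -13.8 178. ]
railT [663.5  -9.7 178. ]
railB [371.6 -14.9 178. ]
bTL [621.9 274.8 218. ]
bR1 [626.  -11.4 218. ]
bR2 [515.9 -11.4 218. ]
bBL [513.3 284.1 218. ]
gripTL [612.2 278.7 260. ]
gripTR [612.1 258.2 260. ]
gripBL [523.8 277.4 260. ]
gripBR [521.3 257.  260. ]
hop [569.1  39.6 294. ]
edge ang -179.168081393727 296.208834384521
h1 [ 507.6 -232.9   82. ]
h2 [ 460.  -213.3   82. ]
r1 [ 463.5 -353.3   70. ]
r2 [ 410.9 -328.9   70. ]
r3 [ 449.6 -228.2   70. ]
r4 [ 503.1 -255.    70. ]
r3 r2 69.0066493750933 107.92432941304652
r4 r1 68.04892931243516 105.998879666002
r2 r1 155.10274254041153 58.00239698397137
h2 h1 157.5855902135582 51.47044071561859
```

```bash
cat >> h.py <<'E'
def delta(pos,yh=None):
    "world target TCP & heading of tool y (deg) -> tool shift m, yaw deg"
    s=read_state();Rm=R.from_quat(s['ee_rot']).as_matrix()
    t=Rm.T@(np.array(pos,float)-s['position'])/1000
    cur=np.degrees(np.arctan2(Rm[1,1],Rm[0,1])); 
    yaw=0 if yh is None else -((yh-cur+180)%360-180)
    print('shift',t.round(4),'yaw',round(yaw,2),'curhead',round(cur,2),'tilt',Rm[:,2].round(4),'pos',s['position'].round(1),'clk',s['clock'],'F',s['contact_force'].round(1))
E
python3 -c "
from h import *
delta((450,-310,230),158.3)"
```

```text
shift [-0.3707  0.2232  0.0008] yaw -55.6 curhead 102.7 tilt [-5.0e-04  1.6e-03 -1.0e+00] pos [ 137.4 -609.3  230.5] clk 0.15 F [ 0.9  0.9 -0.3]
```

Emit:
{"api": "send_rows", "payload": {
  "translation": [
    [-0.01,0.006,-0.04],
    [-0.05,0.03,-0.04],
    [-0.09,0.055,-0.04],
    [-0.13,0.08,-0.04],
    [-0.17,0.105,-0.04],
    [-0.21,0.13,-0.04],
    [-0.25,0.155,-0.03],
    [-0.29,0.18,-0.02],
    [-0.33,0.205,-0.01],
    [-0.371,0.223,0],
    [-0.371,0.223,0],
    [-0.371,0.223,0]
  ],
  "yaw": [-6,-12,-18,-24,-30,-36,-42,-48,-54,-55.6,-55.6,-55.6],
  "fingers": [0,0,0,0,0,0,0,0,0,0,0,0]
}}

```text
clock: 1.35
position: [450.7, -309.3, 230.1]
ee_rot: [-0.562, 0.827, 0.001, -0.0]
contact_force: [0.1, -0.5, 0.2]
gripper_width: 85.6
```

```bash
python3 - <<'E'
from h import *
import pickle
s=read_state();im=get_image('wrist');cv2.imwrite('pics/w1.png',im);pickle.dump(s,open('s_w1.pkl','wb'))
delta((450,-310,230),158.3);print(s['joints'])
crop(im,150,80,400,268,3.2,'pics/w1c.png')
E
```

```text
shift [0.0001 0.0001 0.0006] yaw 0.03 curhead 158.33 tilt [-0.0013  0.0018 -1.    ] pos [ 450.2 -310.   230.6] clk 1.4 F [-0.3  0.3 -0.5]
[-0.30555033  0.25400345 -0.18515868 -0.00154249 -1.13422326 -0.07057196]
```

View pics/w1.png

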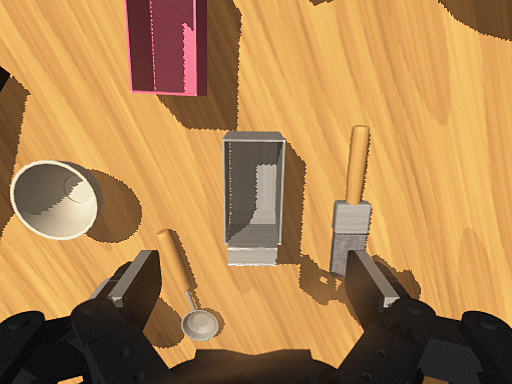

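View pics/w1c.png

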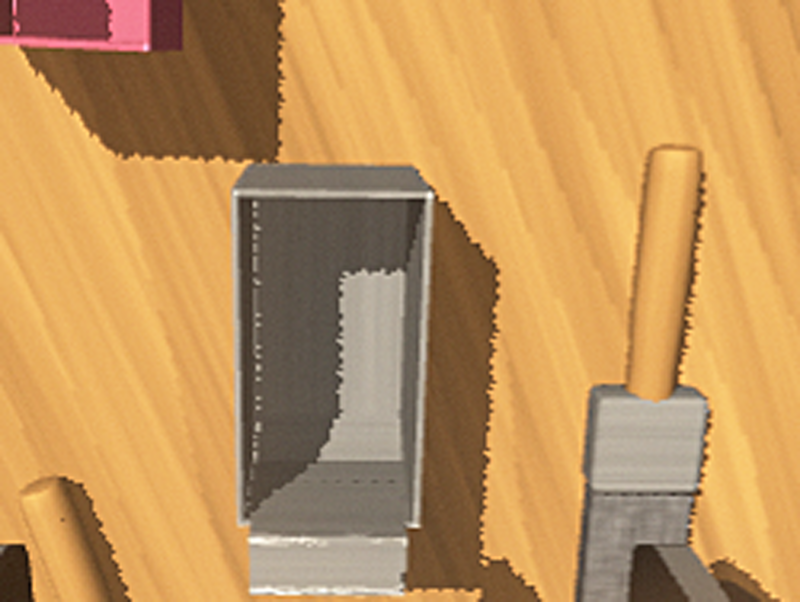

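```bash
python3 - <<'E'
from h import *
import pickle
s=pickle.load(open('s_w1.pkl','rb'));C=cam('wrist',s)
f=lambda x,y:(x/3.2+150-.34,y/3.2+80-.34)
A=[onz(C,f(*p),70)[:2] for p in [(234,192),(433,192),(419,526),(239,524)]]
H=[onz(C,f(*p),82)[:2] for p in [(250,537),(406,537),(406,594),(250,594)]]
A=np.array(A);H=np.array(H);print(A.round(1),H.round(1))
print('c',A.mean(0),'hc',H.mean(0))
d=(A[2]+A[3]-A[0]-A[1])/2;print(np.linalg.norm(d),np.degrees(np.arctan2(d[1],d[0])))
d=H.mean(0)-A.mean(0);print(np.linalg.norm(d),np.degrees(np.arctan2(d[1],d[0])))
for i,j in[(0,1),(3,2)]:
  d=A[i]-A[j];print(np.linalg.norm(d),np.degrees(np.arctan2(d[1],d[0])))
E
```

```text
[[ 463.6 -352.6]
 [ 408.5 -330.9]
 [ 450.  -229.4]
 [ 505.  -251.9]] [[ 500.2 -251.5]
 [ 454.1 -233.3]
 [ 461.2 -214.1]
 [ 508.2 -232.7]]
c [ 456.78630021 -291.1843611 ] hc [ 480.93076055 -232.89415217]
109.27718936471912 67.71745640616201
63.09281593242945 67.50011305923739
59.19781995368742 -21.58350588385127
59.35711492448989 -22.32282030561867
```

```bash
python3 -c "
from h import *
delta((446.2,-317.1,30),157.8)"
```

```text
shift [0.0083 0.0007 0.2006] yaw 0.53 curhead 158.33 tilt [-0.0013  0.0018 -1.    ] pos [ 450.2 -310.   230.6] clk 1.4 F [-0.3  0.3 -0.5]
```

Emit:
{"api": "send_rows", "payload": {
  "translation": [
    [0.008,0.0007,0.02],
    [0.008,0.0007,0.06],
    [0.008,0.0007,0.1],
    [0.008,0.0007,0.13],
    [0.008,0.0007,0.15],
    [0.008,0.0007,0.17],
    [0.008,0.0007,0.185],
    [0.008,0.0007,0.2],
    [0.008,0.0007,0.2],
    [0.008,0.0007,0.2]
  ],
  "yaw": [0.5,0.5,0.5,0.5,0.5,0.5,0.5,0.5,0.5,0.5],
  "fingers": [0,0,0,0,0,0,0,0,0,0]
}}

```text
clock: 2.4
position: [445.9, -317.8, 31.1]
ee_rot: [-0.557, 0.83, 0.001, -0.0]
contact_force: [-0.6, 0.0, 0.6]
gripper_width: 85.5
```

Emit:
{"api": "send_rows", "payload": {
  "translation": [
    [0,0,0],
    [0,0,0],
    [0,0,0],
    [0,0,0],
    [0,0,0],
    [0,0,0],
    [0,0,0],
    [0,0,0],
    [0,0,0],
    [0,0,0]
  ],
  "yaw": [0,0,0,0,0,0,0,0,0,0],
  "fingers": [255,255,255,255,255,255,255,255,255,255]
}}

```text
clock: 3.4
position: [446.7, -318.4, 32.4]
ee_rot: [-0.558, 0.83, -0.0, 0.0]
contact_force: [0.2, -1.2, 5.7]
gripper_width: 59.3
```

```bash
python3 - <<'E'
from h import *
s=read_state();im=get_image('wrist');cv2.imwrite('pics/w2.png',im)
delta((446,-317,200),180.6)
E
```

```text
shift [-0.0011  0.001  -0.1676] yaw -22.83 curhead 157.77 tilt [ 9.e-04  0.e+00 -1.e+00] pos [ 446.6 -318.4   32.4] clk 3.45 F [-1.  -1.3  5.5]
```

View pics/w2.png

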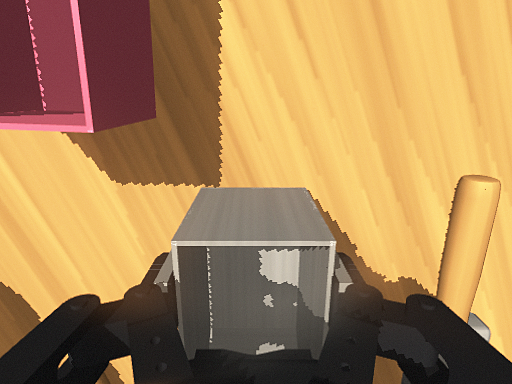

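```bash
python3 - <<'E'
from h import *
C=cam('top');im=cv2.imread('pics/top0.png').astype(float)
# front edge & rail: per row profile in blue channel (white vs wood)
b=im[:,:,0]
for r in (180,200,210): print(r,b[r,214:240].astype(int))
def edge(r,lo,hi,fall=True):
    # half-level crossing
    p=b[r,lo:hi]; m=(p.max()+p.min())/2
    for i in range(len(p)-1):
        if (p[i]>m)!=(p[i+1]>m): return lo+i+(p[i]-m)/(p[i]-p[i+1])
E=[];L=[];Rr=[]
for r in range(182,214):
    e=edge(r,216,225);E.append(onz(C,(e,r),200)[:2])
    p=b[r,224:236];w=np.clip(p-(p.min()+.4*(p.max()-p.min())),0,None);u=(w*np.arange(224,236)).sum()/w.sum()
    L.append(onz(C,(u,r),176)[:2])
for n,Q in(('edge',E),('rail',L)):
    Q=np.array(Q);k=np.polyfit(Q[:,0],Q[:,1],1);print(n,np.degrees(np.arctan(k[0])),'y at x=570,450',np.polyval(k,[570,450]),'res',np.std(Q[:,1]-np.polyval(k,Q[:,0])))
E
```

```text
180 [181 183 181 181 177 174 139 122 116 118 118 119 112 103 141 177 176 171
 141 120 117 115 116 120 117 119]
200 [187 189 187 182 184 177 150 122 108 112 106 106 105  99 130 166 173 169
 151 122 114 109 112 108 106 108]
210 [187 193 188 187 190 183 159 133 126 125 126 125 121 112 127 165 174 164
 150 132 125 124 121 119 121 120]
edge 0.7551285261328088 y at x=570,450 [15.72781728 14.14618821] res 0.3351828543545513
rail 1.6291023567825829 y at x=570,450 [-11.74176716 -15.15467092] res 0.4013383414512883
```

```bash
python3 -c "
from h import *
delta((445,-100,320),270)"
```

```text
shift [-0.2017  0.0839 -0.2876] yaw -112.23 curhead 157.77 tilt [ 9.e-04  0.e+00 -1.e+00] pos [ 446.6 -318.4   32.4] clk 3.45 F [-1.  -1.3  5.5]
```

Emit:
{"api": "send_rows", "payload": {
  "translation": [
    [0,0,-0.005],
    [0,0,-0.02],
    [0,0,-0.045],
    [0,0,-0.075],
    [-0.01,0.004,-0.11],
    [-0.03,0.012,-0.145],
    [-0.05,0.02,-0.18],
    [-0.07,0.03,-0.215],
    [-0.1,0.04,-0.25],
    [-0.13,0.054,-0.275],
    [-0.16,0.066,-0.288],
    [-0.185,0.077,-0.288]
  ],
  "yaw": [0,0,0,0,-6,-14,-22,-30,-38,-46,-54,-62],
  "fingers": [255,255,255,255,255,255,255,255,255,255,255,255]
}}

```text
clock: 4.65
position: [445.3, -116.4, 322.4]
ee_rot: [0.907, -0.421, 0.002, -0.001]
contact_force: [0.7, -0.3, -3.1]
gripper_width: 59.1
```

```bash
python3 -c "
from h import *
delta((445,-100,320),270)"
```

```text
shift [-0.0127 -0.0103  0.0024] yaw -49.86 curhead -139.86 tilt [ 5.2e-03  8.0e-04 -1.0e+00] pos [ 445.3 -116.4  322.4] clk 4.65 F [ 0.7 -0.3 -3.1]
```

Emit:
{"api": "send_rows", "payload": {
  "translation": [
    [-0.003,-0.002,0.002],
    [-0.006,-0.004,0.002],
    [-0.01,-0.008,0.002],
    [-0.013,-0.01,0.002],
    [-0.013,-0.01,0.002],
    [-0.013,-0.01,0.002],
    [-0.013,-0.01,0.002],
    [-0.013,-0.01,0.002],
    [-0.013,-0.01,0.002]
  ],
  "yaw": [-8,-16,-24,-32,-40,-48,-50,-50,-50],
  "fingers": [255,255,255,255,255,255,255,255,255]
}}

```text
clock: 5.55
position: [444.1, -99.8, 320.0]
ee_rot: [1.0, 0.001, 0.002, -0.001]
contact_force: [0.5, 0.1, -2.0]
gripper_width: 59.2
```

```bash
python3 - <<'E'
from h import *
import pickle
s=read_state();im=get_image('wrist');cv2.imwrite('pics/w3.png',im);pickle.dump(s,open('s_w3.pkl','wb'))
delta((445,-100,320),270);print(s['joints'])
E
```

```text
shift [0.0008 0.0001 0.0001] yaw 0.1 curhead -89.9 tilt [ 0.0045  0.0012 -1.    ] pos [444.2 -99.9 320.1] clk 5.6 F [-0.  -0.  -1.6]
[ 1.37070731e-01  3.03725741e-02 -2.27141609e-01 -7.64309575e-04
 -1.30886470e+00  1.43547220e+00]
```

View pics/w3.png

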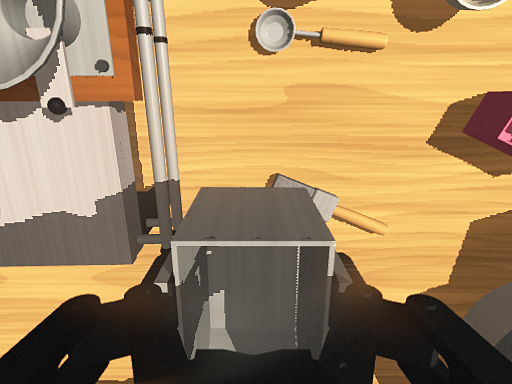

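```bash
python3 - <<'E'
from h import *
im=cv2.imread('pics/w3.png')
crop(im,90,0,220,130,6,'pics/w3a.png');crop(im,90,120,220,260,5.5,'pics/w3b.png')
for r in (60,90,120,150):print(r,im[r,125:180,0])
E
```

```text
60 [ 51  55  55  53  54  49  35  38  35  44  40  41  36  53 124  77 116 136
 151 168 178 189 207 223 206 193 181 178 160 125 112  74 119 139 157 172
 189 204 227 198 187 184 165 119 112 112 111 111 112 114 111 112 113 110
 113]
90 [ 62  57  55  55  58  54  56  60  59  40  45  45  47  47  48  43  41 103
  92  96 127 147 161 171 183 194 214 205 193 185 183 160 128 112  77 115
 135 162 173 181 201 214 197 188 179 163 101 106 116 109 110 109 112 111
 114]
120 [140 147  56  54  58  63  58  56  57  46 121 114 104 111 108 110 112 105
 107 111 111 112  80 118 138 156 168 179 189 202 197 194 183 179 165 137
 114  78 115 135 159 174 181 200 200 192 180 179 158 114 106 110 109 108
 108]
150 [139 145 140 141 144 151  58  60  59  58  58  64  56 101 115 109 106 109
 104 106 110 112 112 113 108  89 106 131 149 164 174 182 190 196 192 185
 185 169 141 118  80 110 144 158 172 180 192 193 190 187 172 130 115 108
 110]
```

View pics/w3a.png

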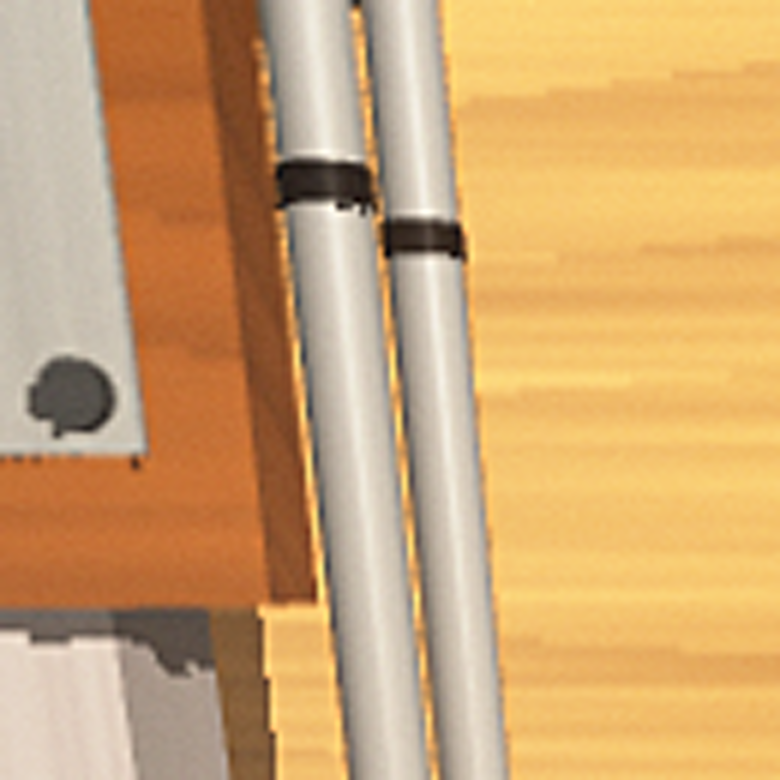

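View pics/w3b.png

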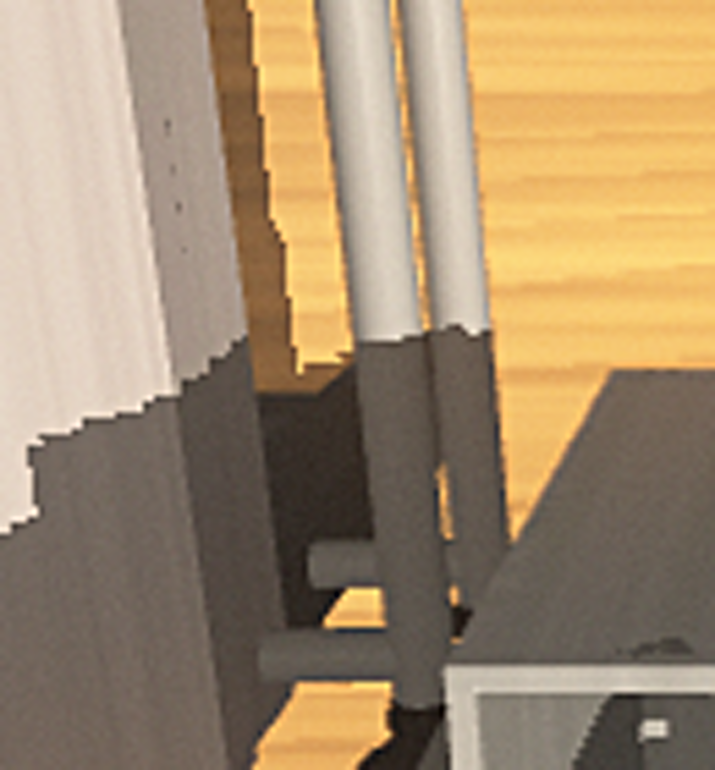

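```bash
python3 - <<'E'
from h import *
import pickle
s=pickle.load(open('s_w3.pkl','rb'));C=cam('wrist',s)
im=cv2.imread('pics/w3.png').astype(float)[:,:,0]
Q=[]
for r in list(range(42,170)):
    u0=147+(r-60)*0.1113  # approx centre
    # right edge: fall from >150 to gap value
    a=int(u0)-9
    p=im[r,a:a+18]; 
    # left: first crossing above 110 after darkest in left part
    li=np.argmin(p[:7]); 
    m=125
    L=next(a+i+(m-p[i])/(p[i+1]-p[i]) for i in range(li,12) if p[i]<m<=p[i+1])
    Rg=next(a+i+(p[i]-150)/(p[i]-p[i+1]) for i in range(10,17) if p[i]>150>=p[i+1])
    Q.append([r,L-1.2,Rg+.3])
Q=np.array(Q);print((Q[:,2]-Q[:,1]).mean(),(Q[:,2]-Q[:,1]).std())
W=np.array([onz(C,((q[1]+q[2])/2,q[0]),172)[:2] for q in Q])
k=np.polyfit(W[:,0],W[:,1],1);print('rail heading',np.degrees(np.arctan(k[0])),'y at 569,450',np.polyval(k,[569,450]),np.std(W[:,1]-np.polyval(k,W[:,0])))
for q in [(111.8-.3,120),(122.4-.3,191-.3)]: print('edge',onz(C,q,200))
print('mark',onz(C,(143.3,30.1),177.5),onz(C,(142.9,30.3),172))
print('lowmark',onz(C,(90+423/6,238/6),134))
for q in [(265,605),(205,0)]: print('board end top',onz(C,(90+q[0]/6,q[1]/6),218))
E
```

```text
12.971387300104642 0.7211034724093133
rail heading 1.1329121023643134 y at 569,450 [ -9.64878351 -12.00208272] 0.2648714245366711
edge [500.07604764  14.2733324  200.        ]
edge [440.31361075  12.88601137 200.        ]
mark [569.77626279 -11.11479658 177.5       ] [570.60238125  -9.0501283  172.        ]
lowmark [569.47725401 -12.88412901 134.        ]
board end top [515.3193865  -12.15271896 218.        ]
board end top [580.8574071  -12.71816316 218.        ]
```

```bash
python3 - <<'E'
from h import *
import pickle
s=pickle.load(open('s_w3.pkl','rb'));C=cam('wrist',s)
im=cv2.imread('pics/w3.png')
crop(im,150,170,350,300,4,'pics/w3t.png')
Rm=R.from_quat(s['ee_rot']).as_matrix()
for uv in [(172,242),(335,242),(253,242),(172,246.5)]:
    print(Rm.T@(onz(C,uv,s['position'][2]+37.6)-s['position']))
E
```

```text
[ 23.79291798 -28.99208512 -37.46009716]
[ 23.85180547  30.7903847  -37.53925522]
[ 23.80565688   0.72728674 -37.49951936]
[ 21.97377362 -29.12551327 -37.46770095]
```

View pics/w3t.png

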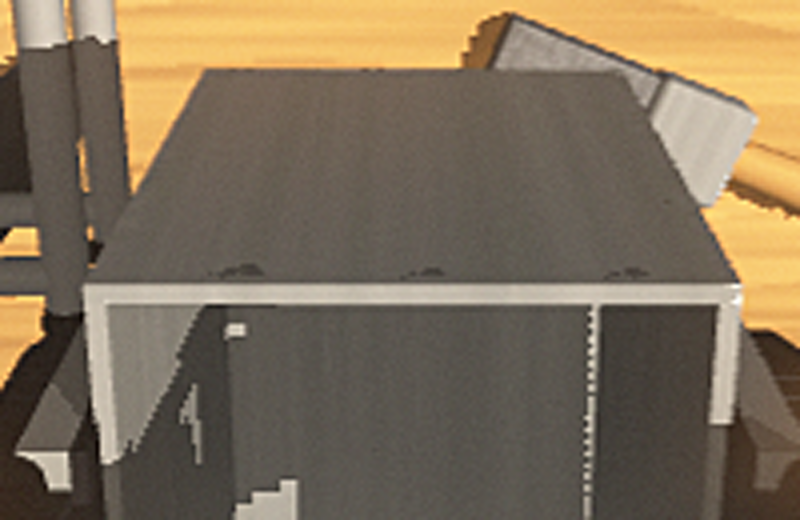

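```bash
python3 -c "
from h import *
delta((451.7,-120,230),181)"
```

```text
shift [0.007  0.0202 0.0901] yaw 89.1 curhead -89.9 tilt [ 0.0045  0.0012 -1.    ] pos [444.2 -99.9 320.1] clk 5.6 F [-0.  -0.  -1.6]
```

Emit:
{"api": "send_rows", "payload": {
  "translation": [
    [0.002,0.01,0],
    [0.004,0.02,0],
    [0.007,0.02,0],
    [0.007,0.02,0],
    [0.007,0.02,0.01],
    [0.007,0.02,0.02],
    [0.007,0.02,0.03],
    [0.007,0.02,0.045],
    [0.007,0.02,0.06],
    [0.007,0.02,0.075],
    [0.007,0.02,0.09],
    [0.007,0.02,0.09]
  ],
  "yaw": [8,16,24,32,40,48,56,64,72,80,88,89.1],
  "fingers": [255,255,255,255,255,255,255,255,255,255,255,255]
}}

```text
clock: 6.8
position: [450.0, -119.6, 228.0]
ee_rot: [0.713, -0.702, -0.001, -0.0]
contact_force: [-0.4, 0.1, -2.5]
gripper_width: 59.3
```

```bash
python3 -c "
from h import *
delta((451.7,-112,170),181)"
```

```text
shift [-0.0075 -0.0019  0.058 ] yaw -0.1 curhead -179.1 tilt [-0.0011  0.0016 -1.    ] pos [ 450.  -119.6  228. ] clk 6.8 F [-0.4  0.1 -2.5]
```

Emit:
{"api": "send_rows", "payload": {
  "translation": [
    [0,-0.001,0.015],
    [0,-0.0019,0.03],
    [0,-0.0019,0.045],
    [-0.003,-0.0019,0.058],
    [-0.0075,-0.0019,0.058],
    [-0.0075,-0.0019,0.058],
    [-0.0075,-0.0019,0.058]
  ],
  "yaw": [0,0,0,0,0,0,0],
  "fingers": [255,255,255,255,255,255,255]
}}

```text
clock: 7.5
position: [452.6, -112.0, 171.2]
ee_rot: [0.713, -0.701, -0.0, -0.001]
contact_force: [-0.7, 0.0, -1.2]
gripper_width: 59.6
```

```bash
python3 - <<'E'
from h import *
t=get_image('top');cv2.imwrite('pics/t2.png',t);s=get_image('side')
crop(t,190,140,270,240,6,'pics/t2c.png');crop(s,180,180,330,300,5,'pics/s2c.png')
delta((451.7,-104.5,170),181)
E
```

```text
shift [-0.0075  0.0005  0.001 ] yaw -0.06 curhead -179.06 tilt [ 8.0e-04  1.5e-03 -1.0e+00] pos [ 452.3 -112.   171. ] clk 7.6 F [ 0.3  0.6 -2.1]
```

View pics/t2c.png

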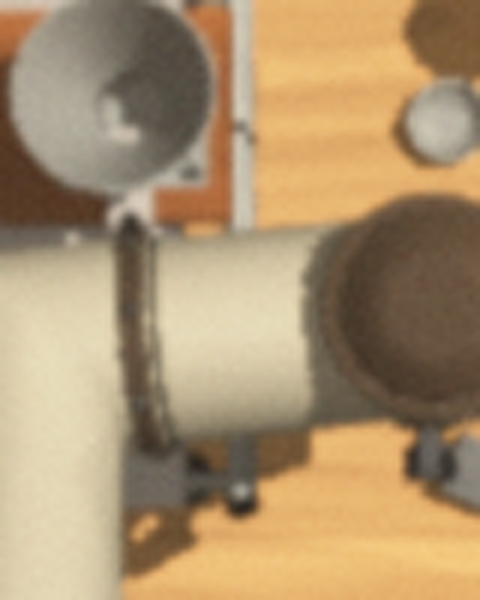

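View pics/s2c.png

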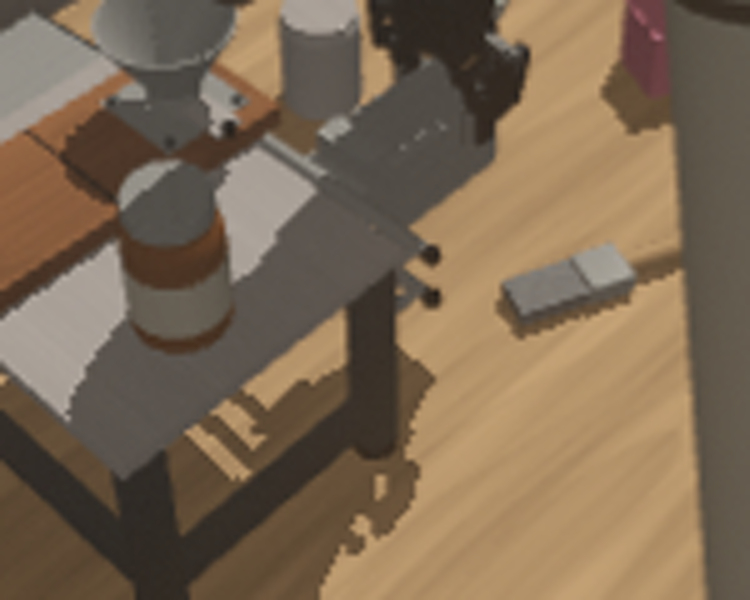

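Emit:
{"api": "send_rows", "payload": {
  "translation": [
    [-0.003,0.0005,0.001],
    [-0.006,0.0005,0.001],
    [-0.0075,0.0005,0.001],
    [-0.0075,0.0005,0.001],
    [-0.0075,0.0005,0.001]
  ],
  "yaw": [0,0,0,0,0],
  "fingers": [255,255,255,255,255]
}}

```text
clock: 8.1
position: [451.7, -104.5, 170.0]
ee_rot: [0.713, -0.701, -0.0, -0.001]
contact_force: [-0.3, -0.3, -1.8]
gripper_width: 59.2
```

```bash
python3 - <<'E'
from h import *
s=get_image('side');crop(s,220,180,300,240,9,'pics/s3c.png')
delta((451.7,-102.5,170),181)
E
```

```text
shift [-0.002  -0.     -0.0001] yaw -0.05 curhead -179.05 tilt [ 7.0e-04  1.5e-03 -1.0e+00] pos [ 451.7 -104.5  169.9] clk 8.15 F [ 0.2 -0.3 -2. ]
```

View pics/s3c.png

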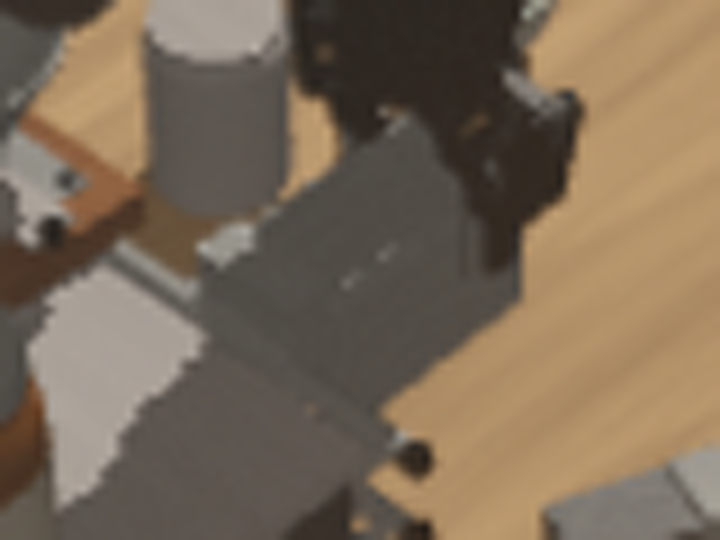

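Emit:
{"api": "send_rows", "payload": {
  "translation": [
    [-0.001,0,0],
    [-0.002,0,0],
    [-0.002,0,0]
  ],
  "yaw": [0,0,0],
  "fingers": [255,255,255]
}}

```text
clock: 8.45
position: [451.6, -102.4, 169.9]
ee_rot: [0.713, -0.701, -0.0, -0.001]
contact_force: [0.1, 0.8, -1.9]
gripper_width: 59.6
```

Emit:
{"api": "send_rows", "payload": {
  "translation": [
    [-0.0005,0,0],
    [-0.001,0,0],
    [-0.001,0,0]
  ],
  "yaw": [0,0,0],
  "fingers": [255,255,255]
}}

```text
clock: 8.75
position: [451.7, -102.1, 170.1]
ee_rot: [0.713, -0.701, 0.0, -0.0]
contact_force: [1.3, -5.6, -1.3]
gripper_width: 58.9
```

Emit:
{"api": "send_rows", "payload": {
  "translation": [
    [0.0018,0,0],
    [0.0018,0,0],
    [0.0018,0,0.003],
    [0.0018,0,0.006],
    [0.0018,0,0.009],
    [0.0018,0,0.012],
    [0.0018,0,0.015],
    [0.0018,0,0.018],
    [0.0018,0,0.018]
  ],
  "yaw": [0,0,0,0,0,0,0,0,0],
  "fingers": [255,255,255,255,255,255,255,255,255]
}}

```text
clock: 9.65
position: [451.4, -103.9, 151.6]
ee_rot: [0.713, -0.701, -0.0, 0.0]
contact_force: [0.7, 0.9, -1.8]
gripper_width: 59.4
```

Emit:
{"api": "send_rows", "payload": {
  "translation": [
    [0,0,0.003],
    [0,0,0.006],
    [0,0,0.009],
    [0,0,0.012],
    [0,0,0.015],
    [0,0,0.018],
    [0,0,0.018]
  ],
  "yaw": [0,0,0,0,0,0,0],
  "fingers": [255,255,255,255,255,255,255]
}}

```text
clock: 10.35
position: [451.1, -103.9, 133.1]
ee_rot: [0.713, -0.701, -0.001, 0.0]
contact_force: [-0.0, -0.6, -2.1]
gripper_width: 59.2
```

```bash
python3 - <<'E'
from h import *
s=get_image('side');crop(s,220,180,300,240,9,'pics/s4c.png')
delta((451.7,-102.5,134),181)
E
```

```text
shift [-0.0014 -0.0005 -0.0006] yaw -0.03 curhead -179.03 tilt [-1.e-03  1.e-04 -1.e+00] pos [ 451.3 -103.9  133.4] clk 10.4 F [-0.   0.4 -2.2]
```

View pics/s4c.png

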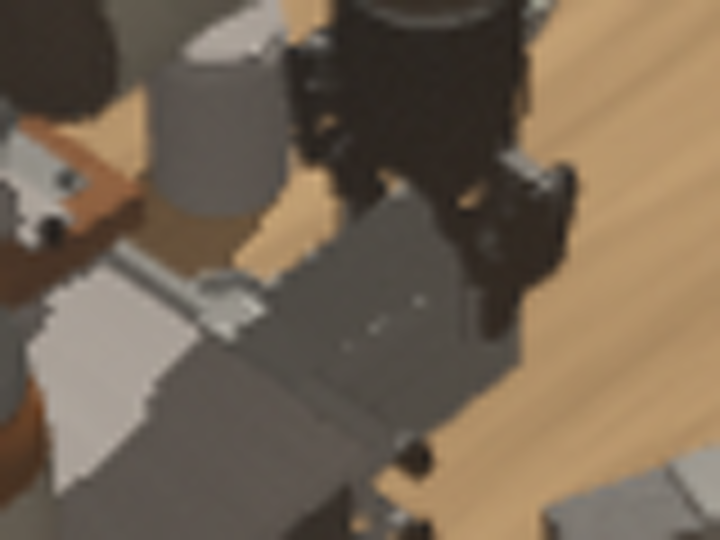

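Emit:
{"api": "send_rows", "payload": {
  "translation": [
    [0.001,0,0],
    [0.0025,0,0],
    [0.0025,0,0]
  ],
  "yaw": [0,0,0],
  "fingers": [255,255,255]
}}

```text
clock: 10.7
position: [451.4, -105.3, 133.3]
ee_rot: [0.713, -0.701, -0.001, -0.001]
contact_force: [0.5, 7.1, -2.6]
gripper_width: 59.0
```

Emit:
{"api": "send_rows", "payload": {
  "translation": [
    [-0.0015,-0.004,0],
    [-0.0015,-0.012,0],
    [-0.0015,-0.02,0],
    [-0.0015,-0.02,0]
  ],
  "yaw": [0,0,0,0],
  "fingers": [255,255,255,255]
}}

```text
clock: 11.1
position: [473.1, -103.6, 133.4]
ee_rot: [0.713, -0.701, -0.0, -0.001]
contact_force: [0.2, -0.9, -2.7]
gripper_width: 59.7
```

```bash
python3 - <<'E'
from h import *
s=get_image('side');cv2.imwrite('pics/s5.png',s);cv2.imwrite('pics/t5.png',get_image('top'))
delta((451.7,-102.5,134),181); print(read_state()['joints'])
E
```

```text
shift [-0.0015  0.0198 -0.0009] yaw -0.05 curhead -179.05 tilt [-0.001   0.0021 -1.    ] pos [ 471.5 -103.6  133.1] clk 11.2 F [-0.6 -0.2 -2.7]
[ 0.11959622  0.24743591 -0.46958211 -0.00287217 -0.85454601 -0.10119084]
```

View pics/s5.png

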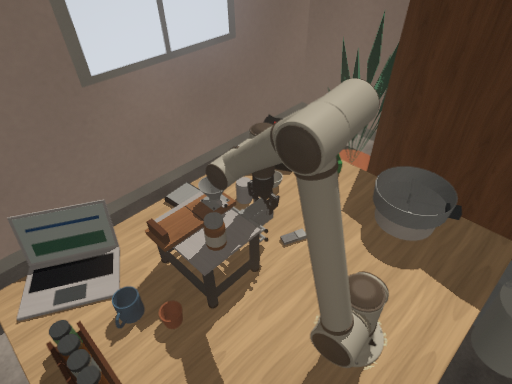

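View pics/t5.png

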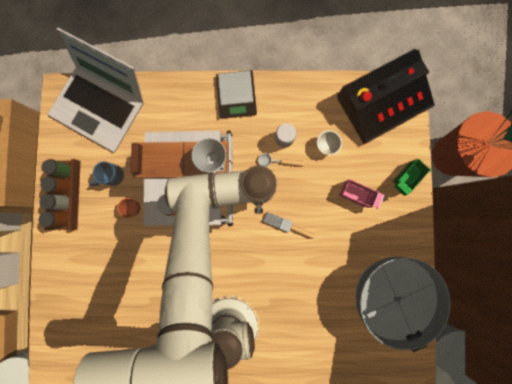

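```bash
python3 - <<'E'
from h import *
C=cam('top');S=cam('side')
for a,b in [((183,195),(217,173)),((258,184),(262,135)),((167,190),(215,180))]:
    r=[ray(C,a),ray(S,b)];X=tri(r);print(X.round(0),np.round(proj(C,X)),np.round(proj(S,X)))
im=cv2.imread('pics/s5.png');crop(im,190,110,320,230,6,'pics/s5c.png')
E
```

```text
[454.  88. 428.] [180. 192.] [220. 173.]
[ 472. -103.  461.] [258. 184.] [262. 135.]
[454. 117. 422.] [169. 192.] [213. 180.]
```

View pics/s5c.png

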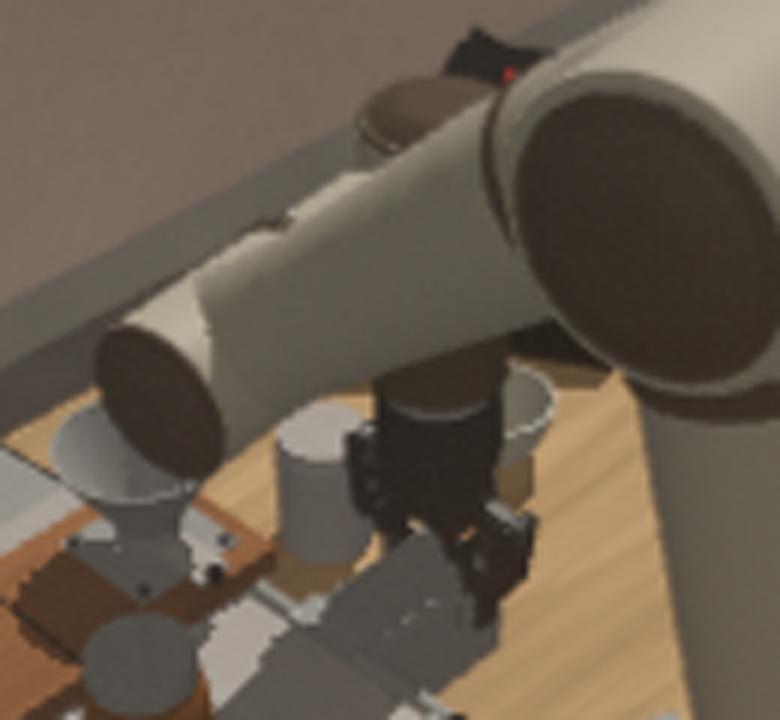

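Emit:
{"api": "send_rows", "payload": {
  "translation": [
    [0,-0.009,0],
    [0,-0.018,0],
    [0,-0.027,0],
    [0,-0.036,0],
    [0,-0.045,0],
    [0,-0.054,0],
    [0,-0.062,0],
    [0,-0.062,0]
  ],
  "yaw": [0,0,0,0,0,0,0,0],
  "fingers": [255,255,255,255,255,255,255,255]
}}

```text
clock: 12.0
position: [534.8, -102.6, 132.9]
ee_rot: [0.713, -0.701, -0.001, -0.001]
contact_force: [-0.8, 0.0, -1.7]
gripper_width: 59.2
```

```bash
python3 -c "
from h import *
delta((572,-101.7,133),181)"
```

```text
shift [-0.0003 -0.0372 -0.0001] yaw -0.05 curhead -179.05 tilt [-4.0e-04  1.9e-03 -1.0e+00] pos [ 534.8 -102.6  132.9] clk 12.0 F [-0.8  0.  -1.7]
```

Emit:
{"api": "send_rows", "payload": {
  "translation": [
    [0,-0.009,0],
    [0,-0.018,0],
    [0,-0.027,0],
    [0,-0.034,0],
    [0,-0.037,0],
    [0,-0.037,0]
  ],
  "yaw": [0,0,0,0,0,0],
  "fingers": [255,255,255,255,255,255]
}}

```text
clock: 12.6
position: [572.1, -101.9, 132.6]
ee_rot: [0.713, -0.701, -0.001, -0.0]
contact_force: [-0.0, -0.5, -2.5]
gripper_width: 59.2
```

```bash
python3 - <<'E'
from h import *
import pickle
s=read_state();im=get_image('wrist');cv2.imwrite('pics/w6.png',im);pickle.dump(s,open('s_w6.pkl','wb'))
sd=get_image('side');crop(sd,200,150,300,225,8,'pics/s6c.png')
delta((572,-101.7,130),181)
E
```

```text
shift [-0.0002 -0.0006  0.0027] yaw -0.05 curhead -179.05 tilt [-0.0011  0.002  -1.    ] pos [ 571.4 -101.9  132.7] clk 12.7 F [-0.  -0.5 -2. ]
```

View pics/s6c.png

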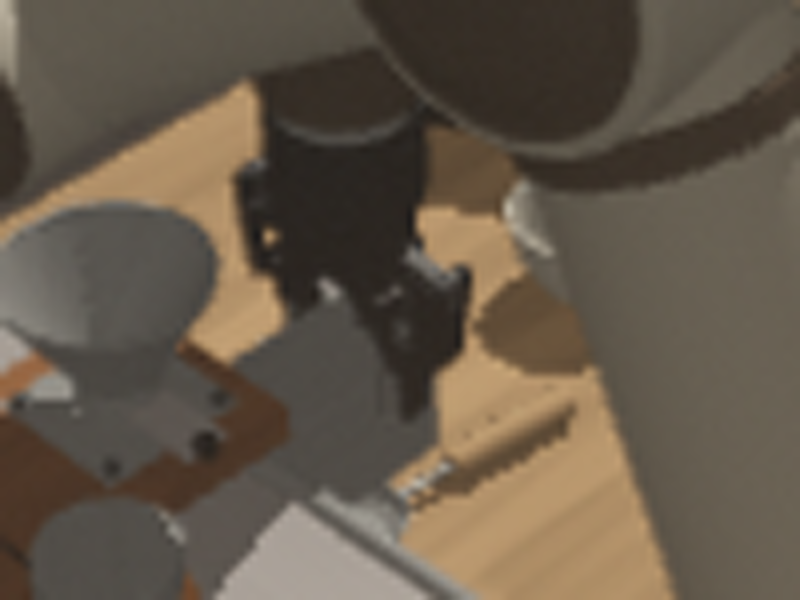

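View pics/w6.png

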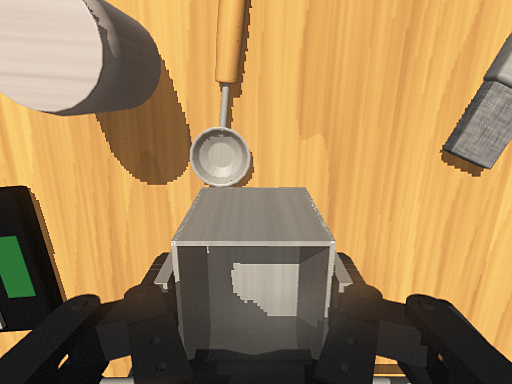

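Emit:
{"api": "send_rows", "payload": {
  "translation": [
    [0,0,0.001],
    [0,0,0.002],
    [0,0,0.003],
    [0,0,0.003]
  ],
  "yaw": [0,0,0,0],
  "fingers": [255,255,255,255]
}}

```text
clock: 13.1
position: [571.6, -102.0, 130.2]
ee_rot: [0.713, -0.701, -0.001, -0.001]
contact_force: [0.1, -0.7, -0.9]
gripper_width: 59.1
```

Emit:
{"api": "send_rows", "payload": {
  "translation": [
    [0,0,0.0005],
    [0,0,0.001],
    [0,0,0.001]
  ],
  "yaw": [0,0,0],
  "fingers": [255,255,255]
}}

```text
clock: 13.4
position: [572.0, -102.0, 129.9]
ee_rot: [0.713, -0.701, -0.0, -0.001]
contact_force: [-1.8, -0.2, 3.2]
gripper_width: 59.2
```

Emit:
{"api": "send_rows", "payload": {
  "translation": [
    [0,0,0],
    [0,0,0],
    [0,0,0],
    [0,0,0],
    [0,0,0],
    [0,0,0],
    [0,0,0],
    [0,0,0]
  ],
  "yaw": [0,0,0,0,0,0,0,0],
  "fingers": [20,20,20,0,0,0,0,0]
}}

```text
clock: 14.2
position: [572.0, -101.9, 129.9]
ee_rot: [0.713, -0.701, -0.0, -0.001]
contact_force: [0.1, 0.3, -0.0]
gripper_width: 85.5
```

```bash
python3 - <<'E'
from h import *
im=get_image('wrist');cv2.imwrite('pics/w7.png',im)
delta((572,-101.7,330),181)
E
```

```text
shift [-6.000e-04 -2.000e-04 -2.001e-01] yaw -0.02 curhead -179.02 tilt [ 0.0011  0.0019 -1.    ] pos [ 572.  -102.   129.9] clk 14.25 F [-0.9  0.2 -0.4]
```

View pics/w7.png

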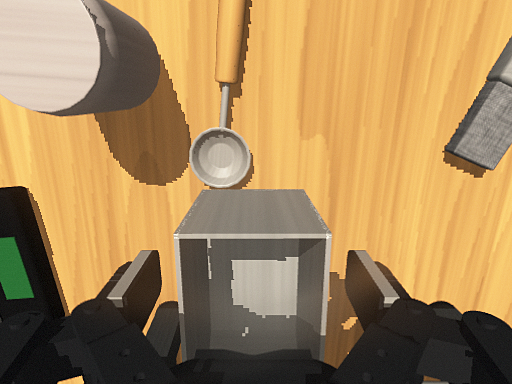

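Emit:
{"api": "send_rows", "payload": {
  "translation": [
    [0,0,-0.01],
    [0,0,-0.03],
    [0,0,-0.06],
    [0,0,-0.1],
    [0,0,-0.14],
    [0,0,-0.18],
    [0,0,-0.22],
    [0,0,-0.25],
    [0,0,-0.25],
    [0,0,-0.25],
    [0,0,-0.25],
    [0,0,-0.25]
  ],
  "yaw": [0,0,0,0,0,-8,-16,-24,-32,-40,-48,-56],
  "fingers": [0,0,0,0,0,0,0,0,0,0,0,0]
}}

```text
clock: 15.45
position: [571.5, -102.5, 380.9]
ee_rot: [0.96, -0.282, 0.001, -0.001]
contact_force: [0.7, 0.2, -0.2]
gripper_width: 85.4
```

Emit:
{"api": "send_rows", "payload": {
  "translation": [
    [0,0,0],
    [0,0,0],
    [0,0,0],
    [0,0,0],
    [0,0,0],
    [0,0,0],
    [0,0,0]
  ],
  "yaw": [-8,-16,-24,-32,-34,-34,-34],
  "fingers": [0,0,0,0,0,0,0]
}}

```text
clock: 16.15
position: [571.4, -102.5, 381.4]
ee_rot: [1.0, 0.011, 0.001, -0.001]
contact_force: [-0.9, 0.4, 0.0]
gripper_width: 85.2
```

```bash
python3 - <<'E'
from h import *
import pickle
s=read_state();im=get_image('wrist');cv2.imwrite('pics/w8.png',im);pickle.dump(s,open('s_w8.pkl','wb'))
delta((567,100,380),271)
E
```

```text
shift [ 0.     -0.2026  0.0017] yaw 0.26 curhead -88.74 tilt [ 0.0027  0.0019 -1.    ] pos [ 571.4 -102.5  381.3] clk 16.2 F [ 0.4 -0.2 -0.4]
```

View pics/w8.png

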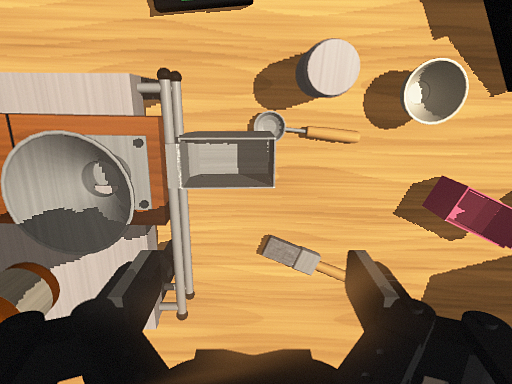

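```bash
python3 - <<'E'
from h import *
im=cv2.imread('pics/w8.png')
crop(im,120,110,290,230,4.6,'pics/w8c.png')
crop(im,0,60,170,250,3.1,'pics/w8d.png')
E
```

```text
(no output)
```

View pics/w8c.png

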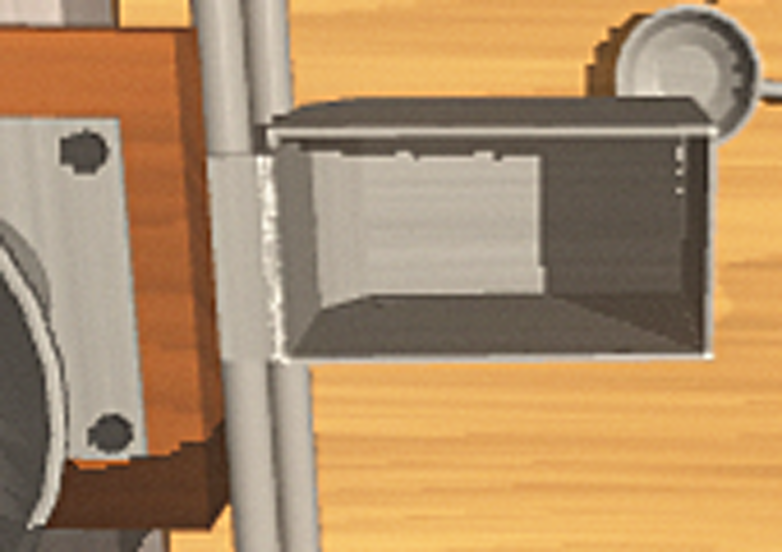

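View pics/w8d.png

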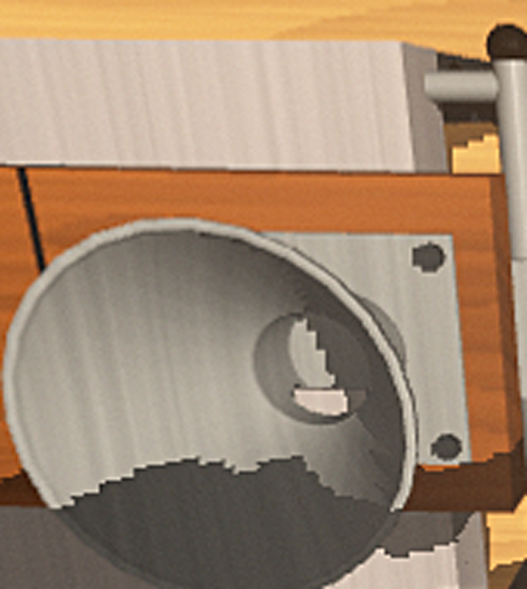

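```bash
python3 - <<'E'
from h import *
import pickle
s=pickle.load(open('s_w8.pkl','rb'));C=cam('wrist',s)
c=lambda x,y,z:onz(C,(x/4.6+120-.4,y/4.6+110-.4),z).round(1)
d=lambda x,y,z:onz(C,(x/3.1-.3,y/3.1+60-.3),z).round(1)
A=np.array([c(268,133,168),c(716,130,168),c(710,356,168),c(280,358,168)]);print(A,A.mean(0))
v=(A[0]+A[3]-A[1]-A[2]);print('tin head',np.degrees(np.arctan2(v[1],v[0])))
h=c(243,257,180);print('hook',h)
print('board far corner',c(175,30,218),'near',c(212,527,218), 'mid of outer edge', c(205,430,218))
print('line',d(22,168,218),d(40,268,218),'farside',d(3,165,218),d(485,177,218))
print('edge',d(403,45,200),d(413,172,200))
print('hopper outlet ~',d(310,365,218+10))
E
```

```text
[[ 598.7  -18.4  168. ]
 [ 601.9 -127.2  168. ]
 [ 544.8 -128.2  168. ]
 [ 541.8  -18.7  168. ]] [571.8   -73.125 168.   ]
tin head 91.62683630212786
hook [570.4 -13.7 180. ]
board far corner [625.8 -12.1 218. ] near [516.1 -13.2 218. ] mid of outer edge [539.4 -13.  218. ]
line [624.3 128.3 218. ] [594.1 129.  218. ] farside [625.  133.7 218. ] [625.2 -10.6 218. ]
edge [663.1  17.2 200. ] [625.   17.7 200. ]
hopper outlet ~ [567.6  44.5 228. ]
```

```bash
python3 -c "
from h import *
delta((567,268,345),270.5)"
```

```text
shift [ 0.0036 -0.3705  0.037 ] yaw 0.76 curhead -88.74 tilt [ 0.0027  0.0019 -1.    ] pos [ 571.4 -102.5  381.3] clk 16.2 F [ 0.4 -0.2 -0.4]
```

Emit:
{"api": "send_rows", "payload": {
  "translation": [
    [0,-0.02,0],
    [0,-0.055,0],
    [0,-0.095,0],
    [0,-0.135,0],
    [0,-0.175,0],
    [0,-0.215,0],
    [0,-0.255,0],
    [0,-0.295,0],
    [0.0036,-0.335,0.01],
    [0.0036,-0.36,0.025],
    [0.0036,-0.3705,0.037],
    [0.0036,-0.3705,0.037]
  ],
  "yaw": [0.7,0.7,0.7,0.7,0.7,0.7,0.7,0.7,0.7,0.7,0.7,0.7],
  "fingers": [0,0,0,0,0,0,0,0,0,0,0,0]
}}

```text
clock: 17.4
position: [566.0, 268.6, 342.3]
ee_rot: [1.0, 0.006, -0.001, 0.0]
contact_force: [0.7, -0.0, -0.1]
gripper_width: 85.1
```

```bash
python3 - <<'E'
from h import *
import pickle
s=read_state();im=get_image('wrist');cv2.imwrite('pics/w9.png',im);pickle.dump(s,open('s_w9.pkl','wb'))
delta((567,268,226),270.5)
E
```

```text
shift [ 0.0003 -0.0003  0.1181] yaw 0.08 curhead -89.42 tilt [ 8.e-04 -0.e+00 -1.e+00] pos [566.6 267.7 344.1] clk 17.45 F [-0.1 -0.3  0.9]
```

View pics/w9.png

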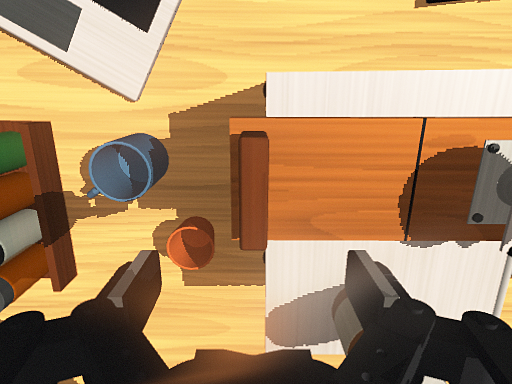

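```bash
python3 - <<'E'
from h import *
import pickle
s=pickle.load(open('s_w9.pkl','rb'));C=cam('wrist',s)
P=[onz(C,p,260).round(1) for p in [(240,131),(268,131),(268,250),(239,250)]];print(P,np.mean(P,0))
print('line',onz(C,(424.5,119),218),onz(C,(409,240),218))
print('board sides',onz(C,(230,118),218),onz(C,(405,118),218),onz(C,(400,240.5),218),onz(C,(290,240),218))
T=cam('top');print('jar',onz(T,(285/6+120,505/6+120),310))
E
```

```text
[array([616.9, 277.5, 260. ]), array([617.1, 257.8, 260. ]), array([524.4, 255.4, 260. ]), array([524.2, 278.3, 260. ])] [570.65 267.25 260.  ]
line [623.5010751  127.60009538 218.        ] [514.42915512 122.9254104  218.        ]
board sides [622.70101583 287.28114653 218.        ] [624.16550108 143.64522563 218.        ] [513.8147251 131.1216001 218.       ] [513.07768342 232.7993501  218.        ]
jar [427.29189665 149.44124762 310.        ]
```

Emit:
{"api": "send_rows", "payload": {
  "translation": [
    [0.0025,0,0.02],
    [0.0025,0,0.045],
    [0.0025,0,0.07],
    [0.0025,0,0.09],
    [0.0025,0,0.105],
    [0.0025,0,0.117],
    [0.0025,0,0.117],
    [0.0025,0,0.117]
  ],
  "yaw": [0,0,0,0,0,0,0,0],
  "fingers": [0,0,0,0,0,0,0,0]
}}

```text
clock: 18.25
position: [569.9, 267.2, 228.3]
ee_rot: [1.0, 0.005, 0.001, -0.0]
contact_force: [0.4, -0.1, 1.4]
gripper_width: 85.2
```

Emit:
{"api": "send_rows", "payload": {
  "translation": [
    [0,0,0],
    [0,0,0],
    [0,0,0],
    [0,0,0],
    [0,0,0],
    [0,0,0],
    [0,0,0],
    [0,0,0],
    [0,0,0],
    [0,0,0],
    [0,0,0],
    [0,0,0]
  ],
  "yaw": [0,0,0,0,0,0,0,0,0,0,0,0],
  "fingers": [100,180,255,255,255,255,255,255,255,255,255,255]
}}

```text
clock: 19.45
position: [570.1, 267.7, 228.7]
ee_rot: [1.0, 0.005, 0.002, -0.001]
contact_force: [-3.2, 4.8, 4.1]
gripper_width: 21.2
```

```bash
python3 - <<'E'
from h import *
import pickle
s=read_state();im=get_image('wrist');cv2.imwrite('pics/w10.png',im);pickle.dump(s,open('s_w10.pkl','wb'))
sd=get_image('side');cv2.imwrite('pics/s10.png',sd);crop(sd,130,140,300,260,4.7,'pics/s10c.png')
delta((567,268,226),270.5);print(s['gripper_width'],s['wrist_torque'])
E
```

```text
shift [-0.0031 -0.0003  0.0027] yaw 0.06 curhead -89.44 tilt [ 0.0035  0.0016 -1.    ] pos [570.1 267.8 228.7] clk 19.55 F [-1.2  4.6  5. ]
21.215964843711916 [ 1.16910091  0.46611288 -0.07562103]
```

View pics/w10.png

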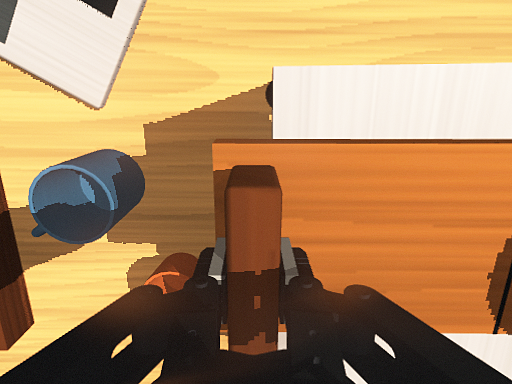

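View pics/s10c.png

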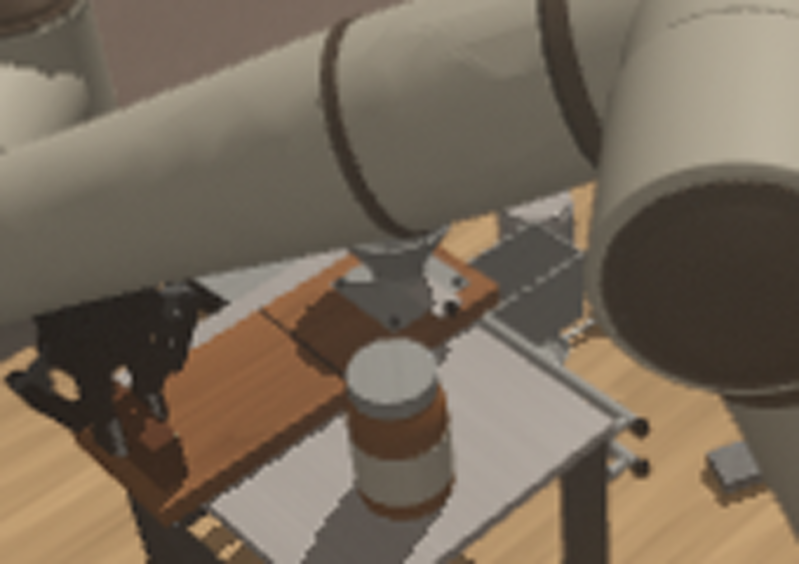

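Emit:
{"api": "send_rows", "payload": {
  "translation": [
    [0,0.002,0.0005],
    [0,0.006,0.0005],
    [0,0.011,0.0005],
    [0,0.016,0.0005],
    [0.0001,0.021,0.0005],
    [0.0002,0.026,0.0005],
    [0.0002,0.031,0.0005],
    [0.0003,0.036,0.0005],
    [0.0003,0.041,0.0005],
    [0.0004,0.046,0.0005],
    [0.0004,0.05,0.0005],
    [0.0004,0.05,0.0005]
  ],
  "yaw": [0,0,0,0,0,0,0,0,0,0,0,0],
  "fingers": [255,255,255,255,255,255,255,255,255,255,255,255]
}}

```text
clock: 20.75
position: [571.6, 217.9, 228.7]
ee_rot: [1.0, 0.005, 0.003, -0.001]
contact_force: [0.9, 4.9, 4.3]
gripper_width: 20.9
```

```bash
python3 - <<'E'
from h import *
sd=get_image('side');crop(sd,130,140,300,260,4.7,'pics/s11c.png')
im=get_image('wrist');cv2.imwrite('pics/w11.png',im)
delta((567,268-112,226),270.5)
E
```

```text
shift [-0.0053  0.0619  0.0026] yaw 0.08 curhead -89.42 tilt [ 0.0052  0.002  -1.    ] pos [571.6 218.  228.7] clk 20.85 F [0.4 4.2 5.1]
```

View pics/s11c.png

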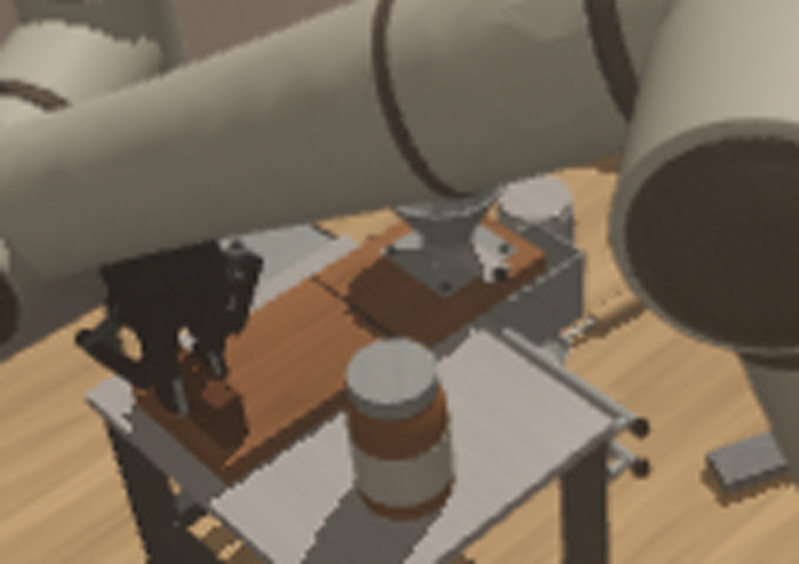

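View pics/w11.png

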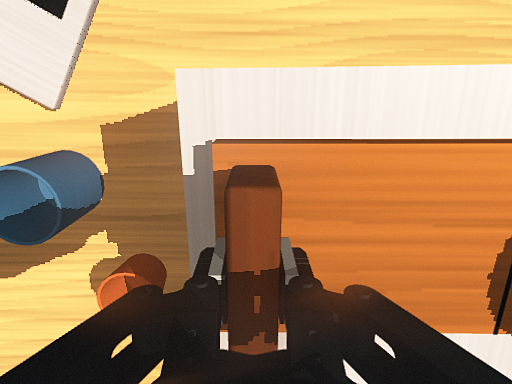

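Emit:
{"api": "send_rows", "payload": {
  "translation": [
    [0,0.002,0.0005],
    [0,0.006,0.0005],
    [0,0.011,0.0005],
    [0,0.016,0.0005],
    [0,0.021,0.0005],
    [0,0.026,0.0005],
    [0,0.031,0.0005],
    [0,0.036,0.0005],
    [0,0.041,0.0005],
    [0,0.045,0.0005],
    [0,0.048,0.0005],
    [0,0.048,0.0005]
  ],
  "yaw": [0,0,0,0,0,0,0,0,0,0,0,0],
  "fingers": [255,255,255,255,255,255,255,255,255,255,255,255]
}}

```text
clock: 22.05
position: [572.6, 170.4, 228.7]
ee_rot: [1.0, 0.005, 0.003, -0.001]
contact_force: [-1.0, 5.2, 5.8]
gripper_width: 21.2
```

```bash
python3 - <<'E'
from h import *
import pickle
s=read_state()
sd=get_image('side');cv2.imwrite('pics/s12.png',sd);crop(sd,170,150,290,240,6.5,'pics/s12c.png')
im=get_image('wrist');cv2.imwrite('pics/w12.png',im)
t=get_image('top');cv2.imwrite('pics/t12.png',t);pickle.dump(s,open('s_w12.pkl','wb'))
crop(t,130,120,290,240,5,'pics/t12c.png')
delta((567,268-112,226),270.5)
E
```

```text
shift [-0.0057  0.0143  0.0026] yaw 0.1 curhead -89.4 tilt [ 0.0065  0.0026 -1.    ] pos [572.6 170.4 228.7] clk 22.2 F [-0.2  5.5  4.9]
```

View pics/s12c.png

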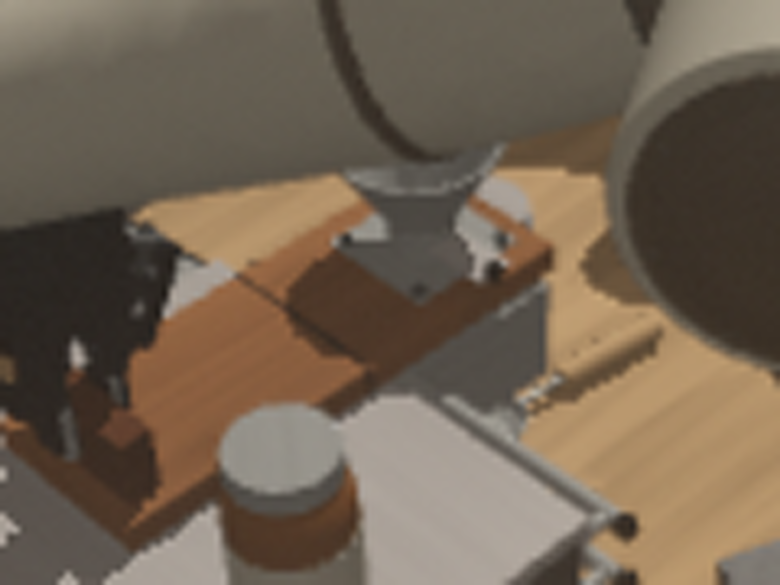

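View pics/w12.png

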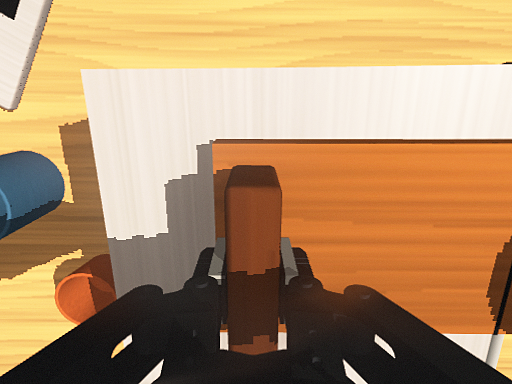

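View pics/t12c.png

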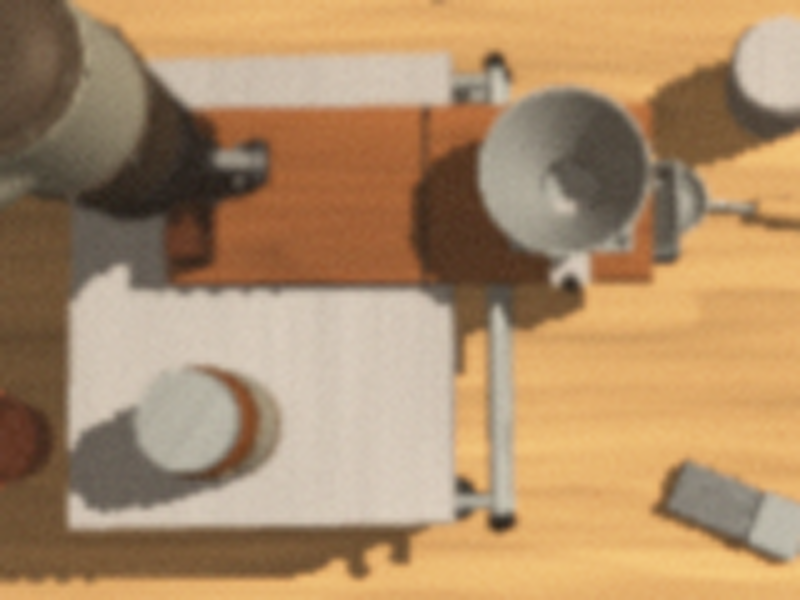

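```bash
python3 - <<'E'
from h import *
C=cam('top');im=cv2.imread('pics/t12.png').astype(float)
crop(cv2.imread('pics/t12.png'),205,120,275,180,11,'pics/t12d.png')
b=im[:,:,0]; red=im[:,:,2]
L=[];
for r in range(143,152):
    p=red[r,208:223]; w=np.clip(np.median(p)-p-8,0,None); 
    if w.sum()>0:
        u=208+(w*np.arange(15)).sum()/w.sum(); L.append(onz(C,(u,r),218)[:2]); print(r,round(u,2),L[-1].round(1),p.astype(int))
def edge(r):
    p=b[r,212:226];m=(p.max()+p.min())/2
    for i in range(13):
        if p[i]>m>=p[i+1]: return 212+i+(p[i]-m)/(p[i]-p[i+1])
for r in (133,135,137,185,190,200,210):
    e=edge(r);print('edge',r,e,onz(C,(e,r),200).round(1))
print([onz(C,(x/5+130-.4,y/5+120-.4),218).round(1) for x,y in [(652,103),(652,280),(170,282),(450,282),(450,105),(270,107)]])
E
```

```text
143 214.64 [619.6  30.9] [181 183 180 181 184 172 135 130 165 183 181 182 184 180 182]
144 214.51 [616.5  31.2] [183 181 181 182 179 167 139 140 166 180 180 181 179 178 179]
145 214.45 [613.3  31.4] [179 176 176 179 178 170 139 144 167 176 174 172 173 173 168]
146 214.49 [610.2  31.2] [175 174 176 175 175 167 139 140 160 168 168 168 162 166 165]
147 214.52 [607.   31.1] [173 172 172 174 173 167 133 134 153 165 161 162 161 155 154]
148 215.76 [603.9  27.2] [172 173 172 173 171 164 137 137 158 161 165 165 156 154 150]
149 219.36 [600.7  16. ] [170 168 173 171 169 160 134 136 160 171 164 157 132 121 113]
150 219.97 [597.6  14.1] [168 168 169 167 167 160 134 132 154 163 153 129 104  94  95]
151 220.49 [594.4  12.4] [167 169 167 163 168 158 135 133 141 130 117 103  90  86  89]
edge 133 219.85714285714286 [655.4  17.1 200. ]
edge 135 219.44444444444446 [649.   18.3 200. ]
edge 137 219.7058823529412 [642.5  17.4 200. ]
edge 185 220.25 [490.5  13.9 200. ]
edge 190 220.27 [474.9  13.7 200. ]
edge 200 219.96774193548387 [443.9  14.3 200. ]
edge 210 220.02631578947367 [412.9  13.8 200. ]
[array([ 628.2, -109.6,  218. ]), array([ 518. , -109.7,  218. ]), array([516.7, 187.8, 218. ]), array([516.7,  14.3, 218. ]), array([627.1,  15.6, 218. ]), array([626.2, 127.9, 218. ])]
```

View pics/t12d.png

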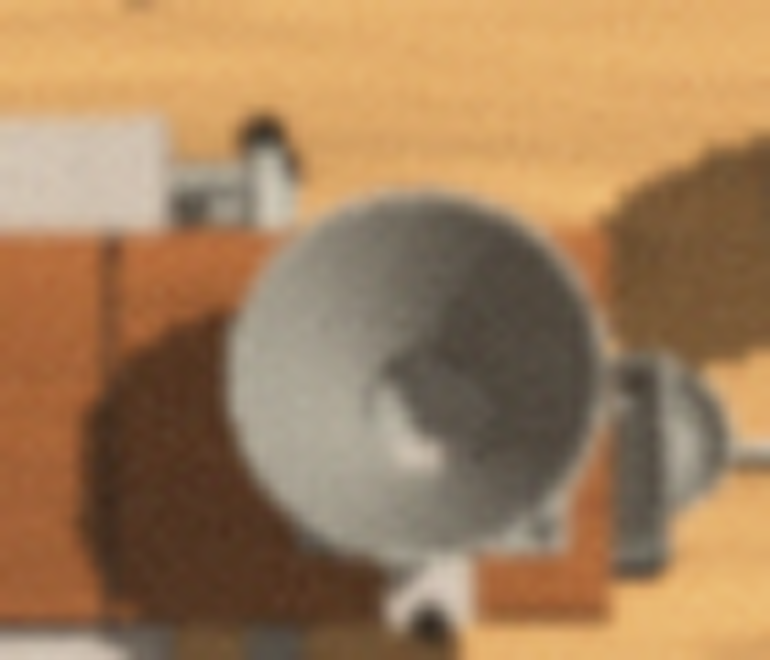

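Emit:
{"api": "send_rows", "payload": {
  "translation": [
    [0,0.002,0.0005],
    [0,0.004,0.0005],
    [0,0.006,0.0005],
    [0,0.008,0.0005],
    [0,0.01,0.0005],
    [0,0.012,0.0005],
    [0,0.014,0.0005],
    [0,0.0152,0.0005],
    [0,0.0152,0.0005],
    [0,0.0152,0.0005]
  ],
  "yaw": [0,0,0,0,0,0,0,0,0,0],
  "fingers": [255,255,255,255,255,255,255,255,255,255]
}}

```text
clock: 23.2
position: [573.2, 156.0, 228.9]
ee_rot: [1.0, 0.005, 0.004, -0.002]
contact_force: [-0.7, 6.4, 5.9]
gripper_width: 21.3
```

```bash
python3 - <<'E'
from h import *
s=read_state()
t=get_image('top');cv2.imwrite('pics/t13.png',t);sd=get_image('side');cv2.imwrite('pics/s13.png',sd)
crop(t,150,120,290,220,5.5,'pics/t13c.png');crop(sd,170,140,290,240,6,'pics/s13c.png')
delta((572,155.4,228),270.5);print(s['wrist_torque'],s['gripper_width'])
C=cam('top');im=t.astype(float);red=im[:,:,2];b=im[:,:,0]
for r in range(143,148):
    p=red[r,211:226]; w=np.clip(np.median(p)-p-8,0,None);u=211+(w*np.arange(15)).sum()/w.sum(); print(round(u,2),onz(C,(u,r),218)[:2].round(1),p.astype(int))
def edge(r):
    p=b[r,212:226];m=(p.max()+p.min())/2
    for i in range(13):
        if p[i]>m>=p[i+1]: return 212+i+(p[i]-m)/(p[i]-p[i+1])
Q=np.array([onz(C,(edge(r),r),200)[:2] for r in list(range(132,139))+list(range(180,212))])
k=np.polyfit(Q[:,0],Q[:,1],1);print('edge at 612,571',np.polyval(k,[612,571]),np.degrees(k[0]))
E
```

```text
shift [-0.0012  0.0006  0.0009] yaw 0.11 curhead -89.39 tilt [ 0.008   0.0038 -1.    ] pos [573.2 156.  228.9] clk 23.3 F [-0.2  6.   7.4]
[ 1.53411234  0.35446879 -0.11898524] 21.33111567189333
219.09 [619.6  17.1] [185 179 183 180 181 182 185 169 139 165 179 178 182 182 182]
219.21 [616.4  16.6] [180 179 181 182 179 179 179 169 142 160 181 182 179 177 179]
219.19 [613.3  16.7] [174 177 177 173 179 174 176 168 137 159 176 174 171 173 173]
219.21 [610.1  16.6] [175 174 174 175 173 175 174 163 131 154 168 170 166 166 164]
219.21 [607.   16.5] [170 172 173 172 172 173 170 157 129 148 160 163 160 160 159]
edge at 612,571 [16.70410009 15.97514642] 1.0186821581663041
```

View pics/t13c.png

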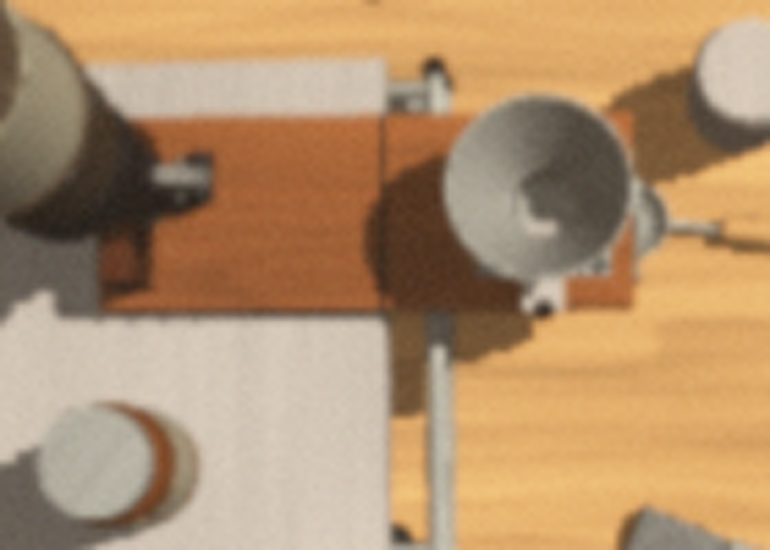

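View pics/s13c.png

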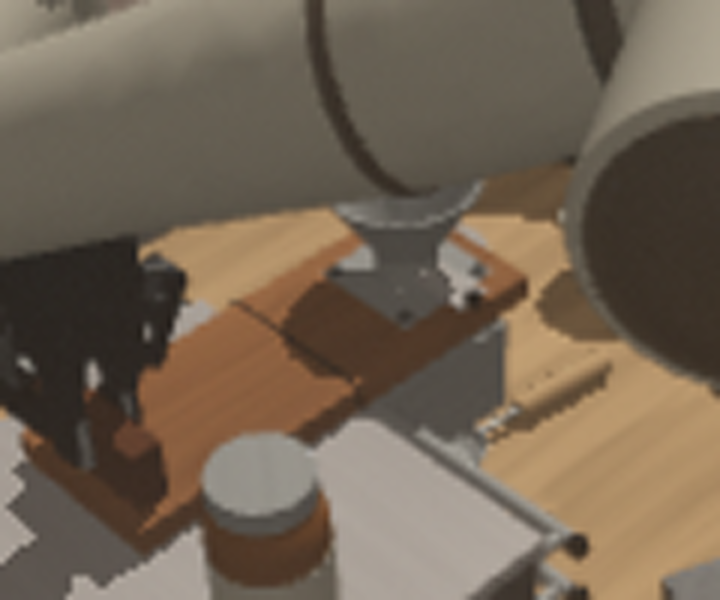

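Emit:
{"api": "send_rows", "payload": {
  "translation": [
    [0,0,0.0007],
    [0,0,0.0007],
    [0,0,0.0007],
    [0,0,0.0007]
  ],
  "yaw": [0,0,0,0],
  "fingers": [255,255,255,255]
}}

```text
clock: 23.7
position: [573.2, 156.0, 228.8]
ee_rot: [1.0, 0.005, 0.004, -0.002]
contact_force: [0.3, 4.8, 7.4]
gripper_width: 21.0
```

```bash
python3 - <<'E'
from h import *
t=get_image('top');C=cam('top');red=t.astype(float)[:,:,2]
for r in range(143,148):
    p=red[r,211:226]; w=np.clip(np.median(p)-p-8,0,None);u=211+(w*np.arange(15)).sum()/w.sum(); print(round(u,2),onz(C,(u,r),218)[:2].round(1))
delta((572,155.4,228),270.5)
sd=get_image('side');crop(sd,220,170,290,230,10,'pics/s14c.png')
E
```

```text
219.2 [619.6  16.7]
219.17 [616.4  16.8]
219.2 [613.3  16.6]
219.23 [610.1  16.5]
219.23 [607.   16.5]
shift [-0.0012  0.0006  0.0008] yaw 0.12 curhead -89.38 tilt [ 0.0081  0.0035 -1.    ] pos [573.2 156.1 228.8] clk 23.75 F [0.7 5.6 6.6]
```

View pics/s14c.png

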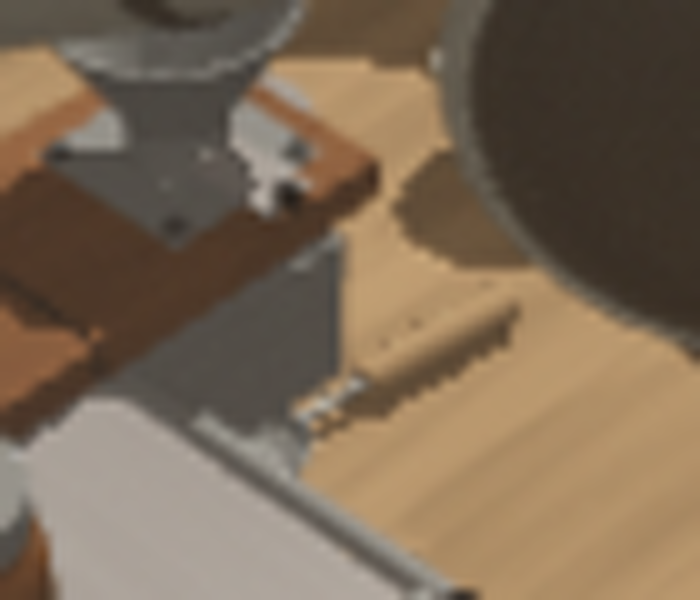

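The tin hangs upright under the board with a visible gap, and the line is at the edge, so I am handing in.

```bash
python3 -c "
from bench import *
print(job_done()); s=read_state(); print(s['clock'],s['position'],s['contact_force'])"
```

```text
the job is handed in; nothing more can be done
None
the job is handed in; nothing more can be done
```

I hooked the steel tin over the upper rail on the free stretch and slid it to the black mark, then let it go. I then took the board by its grip, slid it about 112 mm out over the tin, and handed in at about 23.8 s still holding it and pressing down with about 7 N. `job_done` gave no verdict, so the results below are my own last checks.

- **Tin position:** just after release, the wrist camera put the hook at x 570.4 mm, with the mark at about 570 mm. The tin's heading was within about 0.6° of the riser's. I did not measure it again after moving the board. The last side picture shows it upright under the board with a gap between them.
- **Board position:** the black line measured 16.5–16.8 mm and the riser's front edge 16.7 mm, both world y in the same top view. The outlet works out about 1 mm sideways of the tin's middle, from camera measurements taken before the last 15 mm of the slide.
- **Board level:** I did not measure the board's tilt directly. The tool that holds it leaned less than 0.01 rad.
- **Bystanders:** nothing bumped or moved them that I saw, but I did not measure their positions at the end.

Nothing failed. The only disagreement was the rail's direction, where the readings spread from 0.8° to 1.6°. I used 1.0°, and the hook slid along the rail without binding.

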